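# Blank off the pipe stand

### The job

Fit the loose blanking plate to the pipe stand: pick it up by its handle, turn it until its four holes line up with the four studs, slide it on and press it down past the sprung hold-down finger until it lies flush on the flange with the finger sprung back over its rim. Let go of it, and leave the wrench, the pipe offcut and the tray of nuts where they are.

Things in the scene. Friction and masses are not known exactly. Their poses are not given: they have to be found in the camera images.
- blank_grip (a point): Centre of the bow handle's bar on the loose aluminium blanking plate, on the plate's axis, 42 mm above its underside. Bar: 70 mm long (this x), 16 mm wide (y), 16 mm tall, on two legs at its ends, open below, its underside 20 mm above the plate's top face. z is up out of the plate, which lies flat on the bench, handle up, at any yaw.
- blank_hole (a point): Centre of one of the plate's four through holes, at its top face. Plate: 150 mm in diameter, 14 mm thick, 0.45 to 0.65 kg. Holes: 18 mm in diameter, on a circle of 60 mm radius, at 45, 135, 225 and 315 degrees from the handle's x, so the handle points midway between two holes.
- seat (a point): Centre of the top face of the pipe stand's flange, 150 mm in diameter, 80 mm above the bench, fixed there at any yaw. z is up; x points to the hold-down finger beside it. The plate fits on it in any of its four quarter turns; when home its underside lies on this face, so the handle's centre is 42 mm above it.
- stud_tip (a point): Tip of one of the four upright studs on the flange: 14 mm in diameter, rounded tips 52 mm above the flange face, on a circle of 60 mm radius at 45, 135, 225 and 315 degrees from the seat's x. The plate's holes have 2 mm clearance all round them.
- nose (a point): Inner tip of the hold-down finger's white nose, at rest 64 mm from the stand's axis in the seat's x direction, 17.5 mm above the face. Its upper side slopes up and outward, to 82 mm at 50 mm up: a plate pressed down along the studs meets it with its underside about 38 mm above the face and wedges the finger outward (some 10 to 20 N in all), which then springs back over the rim.
- hold_down (a joint): Hinge of the finger, a steel lever 24 mm wide, pivot 50 mm below the flange face and 85 mm from its axis, top about 90 mm above the face. Rad; 0: at rest, nothing beneath it; positive: pushed outward against its spring (0.4 N m at rest, rising 0.8 N m/rad), stop at 0.6. About 0.2 lets the plate pass; about 0.05 when it bears on the rim of the plate at home.
- wrench_grip (a point): Steel open wrench 200 mm long, lying on the bench; a bystander, to be left alone. The point is on its handle.
- offcut_mid (a point): Upright pipe offcut, 60 mm in diameter and 70 mm tall; the point is its centre. A bystander, to be left alone.
- tray_mid (a point): Grey tray of nuts, 120 x 160 mm and 35 mm tall; the point is its centre. A bystander, to be left alone.

How it is judged (in metres and radians):
At the end, for the whole second after the job is handed in: The plate lies flush on the flange, studs through all holes: centre within 4 mm of the axis, handle centre 39 to 44.5 mm above the face, tilt under 0.03 rad; the finger is back over its rim (hold_down 0.02 to 0.14 rad). Wrench, offcut and tray lie within 30 mm of their starts (horizontal distance between blank_grip and seat below 0.004 m and z of blank_grip in the frame of seat between 0.039 and 0.0445 m and angle between blank_grip's own z axis and vertical below 0.03 rad and value of joint hold_down between 0.02 and 0.14 rad and distance of each of wrench_grip, offcut_mid, tray_mid from where it was at the start of the episode below 0.03 m); the robot touches nothing.
It also fails if it takes over 43 s, if anything falls off the work surface, if the arm or the gripper's body presses on something with over 40 N, if the wrist force passes 120 N, or if a joint passes its speed limit or range.

### The arm

A 6-joint arm with a two-finger parallel gripper is mounted at the origin on the work surface. World frame = base frame: x ahead of the robot, y to its left, z up, the work surface at z = 0. Lengths are in m, angles in degrees, forces in N, time in s.
With the tool pointing down it reaches from about 0.35 to 0.875 m from the base axis. Payload 4.2 kg.
Tool frame: the origin (TCP) lies on the centre line of the jaws, within the pads' length; the fingertips stand 11 mm ahead of it and the grasp point (between the pads) lies 8 mm behind it; y points along the fingers, z is the direction in which the jaws open and shut, and the axes are right-handed (so a half turn about y gives the same grasp; the last joint's range is limited). The gripper opens to 87 mm and grips with 3 to 60 N. Pads are 19 mm wide; open, the fingers measure 117 mm over their backs; the gripper's body (75 mm by 190 mm) begins 51 mm behind the grasp point.
Start: joints at [-56.173, 22.042, 0.453, 0, -68.411, -14.817], TCP at [0.204, -0.591, 0.199] pointing down, gripper open.
Joint ranges: [-179.83, 179.83], [-69.29, 118.12], [-61.27, 80.66], [-181.25, 117.63], [-171.15, -9.14], [-177.46, 177.46]. Speed limits (degrees/s): [159.86, 159.86, 180, 180, 180, 180].

### API

Orientations are given as a 3x3 rotation matrix whose columns are the frame's x, y, z axes.
In Python, from station import r, optics gives the robot as it stands. The module is installed in compiled form; this text tells all that it offers.
- The arm moves only by the tool step_arm, never from a script. Its argument "moves" is a list that holds one entry, the list of rows, each a list of 7 numbers: the turn, a rotation vector about the tool's x, y, z in rad, then the shift along the tool's x, y, z in cm, then the opening in per cent of the stroke, from 0 (shut) to 100 (fully open). A call has exactly 5 rows; each row is the pose to reach, as a shift and turn from the pose commanded when the call began, along the tool's axes at that moment; what a row does not reach only later rows make up. A row lasts 1/12 s, in which the tool goes at most 41.7 mm and 7.16 degrees, less where a joint would pass 70% of its speed; a pose out of reach is approached as far as the arm can. A call with a gripper value outside its range is refused whole. The fingers move at their own pace and stop on an object; the grip force is fixed at half the most. Time passes only in rows, so rows that repeat a pose let the fingers close, or fill a call up. It gives the time, the measured TCP pose, the force and the opening at its end, in the units of the state.
- r.sense(): the state, without advancing time (a new reading comes with each control period).
- optics.capture(name): name is "scene" or "top"; returns a dict with "image" (384x512x3 uint8, red, green, blue), "fov_y" (degrees; the focal length in pixels is half the picture's height over the tangent of half this angle, whatever the lens; pixels are square), "cx", "cy" (the principal point, pixels), "cam_to_world" (4x4, takes a point from camera to world coordinates). Camera axes: x right, y down, z forward; pixel columns grow to the right and rows downward; lengths in m; the calibration is good to about 2 mm. A picture is of the moment at which its call begins. There is no depth.
- r.finish_job(): hands the job in, once; it reports no verdict.
The state is a dict: "time_s": time; "joints": joint angles; "joint_velocities": joint speeds; "effort": joint torques, N m; "tcp_pos": TCP position; "ee_rot": TCP orientation; "wrist_force": force on the tool from outside, world axes, zero at the start; "moment": the same for the moment, N m; "gripper_width": opening from 0.0 (shut) to 1.0 (fully open).
Only numpy, scipy, OpenCV 4.12 (cv2) and the standard library are available. Lean on these libraries where they do the work, as an engineer would, in place of code of your own. Each camera call takes 0.05 s, during which the arm holds its last target.

## Working session

There is one attempt and no reset: what is moved stays moved. The work goes in short steps, Python scripts to look and compute and a tool call to move; the robot and the scene stay as the last step left them, time stands still between calls to the robot, and variables do not carry over. Pictures are saved under pics/ and viewed, and the job is handed in when it is done.

Besides the shell and the picture viewer there is one more tool, called as a command line: name --argument value ..., lists and objects as JSON in quotes. step_arm: Moves the arm, as the interface text tells. Its arguments: {"type":"object","properties":{"moves":{"type":"array"}},"required":["moves"]}

```bash
mkdir -p pics
python3 - <<'E'
from station import r, optics
import cv2, numpy as np
print(r.sense())
for n in ("scene","top"):
    c=optics.capture(n); cv2.imwrite(f"pics/{n}0.png",c["image"][:,:,::-1])
    print(n,c["fov_y"],c["cx"],c["cy"],np.round(c["cam_to_world"],4).tolist(), [k for k in c])
E
```

```text
{'time_s': 0.0, 'joints': array([-5.61736812e+01,  2.20906466e+01,  3.78704500e-01, -3.05498463e-02,
       -6.84111343e+01, -1.48158571e+01]), 'joint_velocities': array([0.0302708 , 0.08859628, 0.04215619, 0.07046136, 0.0244242 ,
       0.02271791]), 'effort': array([-3.69894478e-04, -3.90663278e+01,  1.87411362e+01,  4.22013894e+00,
        1.09484437e-02, -2.08379461e-04]), 'tcp_pos': array([ 0.20338405, -0.59027619,  0.19784949]), 'ee_rot': array([[ 9.45523147e-01, -7.83897052e-04, -3.25553934e-01],
       [ 3.25554870e-01,  2.06043361e-03,  9.45520905e-01],
       [-7.04087851e-05, -9.99997570e-01,  2.20338917e-03]]), 'wrist_force': array([ 0.14267805, -0.35164765, -0.32994438]), 'moment': array([ 0.04979772,  0.03783691, -0.04734337]), 'gripper_width': 0.9979505464452191}
scene 52.3231025357813 259.1256404032195 185.79892033978248 [[0.6862, 0.3893, -0.6145, 1.3968], [0.7273, -0.3487, 0.5912, -0.6326], [0.0158, -0.8526, -0.5224, 0.7601], [0.0, 0.0, 0.0, 1.0]] ['image', 'fov_y', 'cx', 'cy', 'cam_to_world']
top 49.93570775165158 256.68597645581434 185.05288126731423 [[-0.027, -0.9775, 0.2094, 0.3829], [-0.9996, 0.0266, -0.0048, 0.0991], [-0.0009, -0.2095, -0.9778, 1.16], [0.0, 0.0, 0.0, 1.0]] ['image', 'fov_y', 'cx', 'cy', 'cam_to_world']
```

View pics/scene0.png

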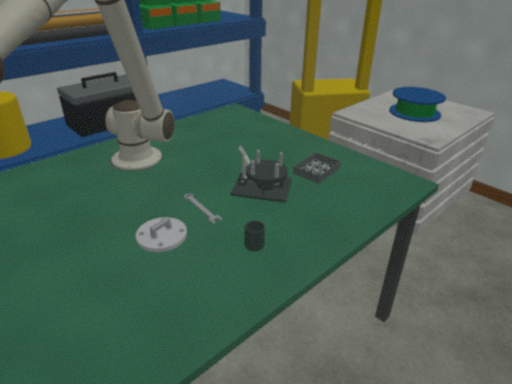

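View pics/top0.png

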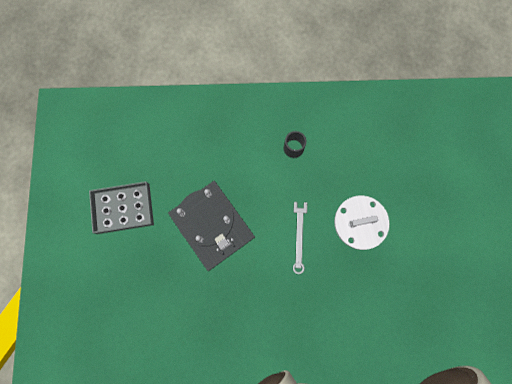

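The scene view shows the plate near (161,234) and the stand near (265,178). The top view shows the plate near (362,222) and the stand near (208,222), with its finger near (223,242) pointing toward the robot. I'll enlarge both.

Run:
```python
import cv2, numpy as np
t=cv2.imread("pics/top0.png"); s=cv2.imread("pics/scene0.png")
a=cv2.resize(t[170:280,160:260],None,fx=5,fy=5,interpolation=cv2.INTER_CUBIC)
b=cv2.resize(t[185:260,325:400],None,fx=5,fy=5,interpolation=cv2.INTER_CUBIC)
c=np.zeros((550,800,3),np.uint8);c[:,:500]=a;c[:375,500:]=b[:,:300];cv2.imwrite("pics/t1.png",np.clip(c*1.3,0,255).astype(np.uint8))
a=cv2.resize(s[140:205,225:300],None,fx=8,fy=8,interpolation=cv2.INTER_CUBIC)
cv2.imwrite("pics/s1.png",np.clip(a*1.5,0,255).astype(np.uint8))
```

```text
(no output)
```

View pics/t1.png

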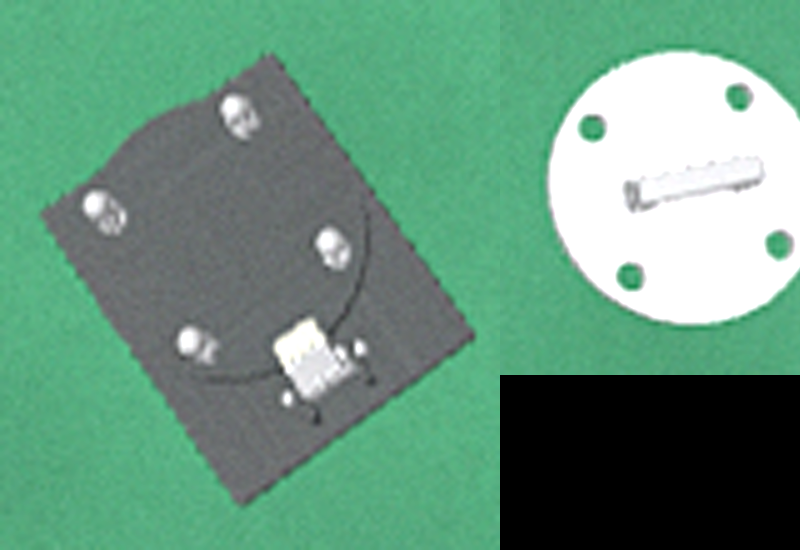

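View pics/s1.png

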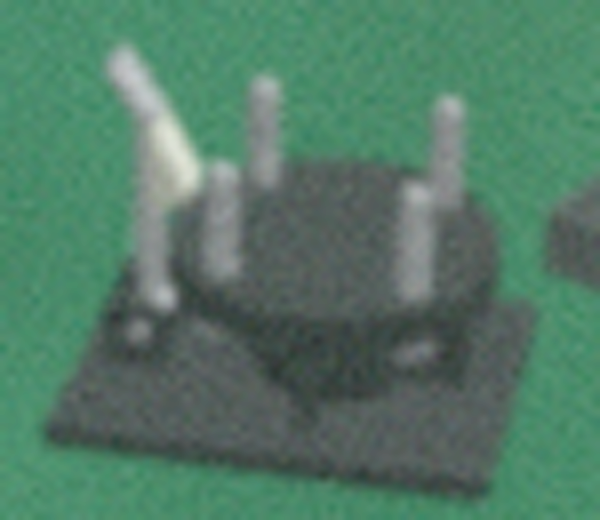

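```bash
cat > h.py <<'E'
import cv2, numpy as np
def cam(c):
    f=192/np.tan(np.radians(c["fov_y"]/2)); K=np.array([[f,0,c["cx"]],[0,f,c["cy"]],[0,0,1]]); return K,np.array(c["cam_to_world"])
def ray(c,p,z):
    K,T=cam(c); p=np.atleast_2d(p).astype(float)
    d=(np.linalg.inv(K)@np.c_[p,np.ones(len(p))].T).T@T[:3,:3].T
    o=T[:3,3]; return o+d*((z-o[2])/d[:,2])[:,None]
def proj(c,X):
    K,T=cam(c); X=np.atleast_2d(X); q=(X-T[:3,3])@T[:3,:3]; q=q@K.T; return q[:,:2]/q[:,2:]
def tri(cs,ps):
    A=[];b=[]
    for c,p in zip(cs,ps):
        K,T=cam(c); d=T[:3,:3]@np.linalg.inv(K)@np.r_[p,1]; d/=np.linalg.norm(d); M=np.eye(3)-np.outer(d,d); A.append(M); b.append(M@T[:3,3])
    A=np.vstack(A);b=np.hstack(b); x=np.linalg.lstsq(A,b,rcond=None)[0]; return x, np.linalg.norm(A@x-b)
E
python3 - <<'E'
from station import r, optics
from h import *
c=optics.capture("top"); im=c["image"]; g=im.max(2).astype(int); sat=g-im.min(2)
# plate
hsv=cv2.cvtColor(im,cv2.COLOR_RGB2HSV)
m=((sat<40)&(g>100)).astype(np.uint8)
roi=np.zeros_like(m); roi[185:260,325:400]=1; mp=m*roi
cn,h=cv2.findContours(mp,cv2.RETR_CCOMP,cv2.CHAIN_APPROX_NONE)
k=max(range(len(cn)),key=lambda i:cv2.contourArea(cn[i]))
el=cv2.fitEllipse(cn[k]); print("plate el",el)
P=ray(c,cn[k][:,0],0.014)[:,:2]; cc,rad=cv2.minEnclosingCircle(P.astype(np.float32)); 
A=np.c_[2*P,np.ones(len(P))]; s=np.linalg.lstsq(A,(P**2).sum(1),rcond=None)[0]; print("circ",s[:2],np.sqrt(s[2]+s[0]**2+s[1]**2))
for i in range(len(cn)):
    if h[0][i][3]==k and cv2.contourArea(cn[i])>3:
        # weighted greenness centroid
        x,y,w,hh=cv2.boundingRect(cn[i]); W=sat[y-1:y+hh+1,x-1:x+w+1].astype(float); W=np.clip(W-20,0,None)
        yy,xx=np.mgrid[y-1:y+hh+1,x-1:x+w+1]; q=[(W*xx).sum()/W.sum(),(W*yy).sum()/W.sum()]
        v=ray(c,q,0.007)[0,:2]-s[:2]; print("hole",q,ray(c,q,0.007)[0],np.linalg.norm(v),np.degrees(np.arctan2(v[1],v[0])))
# studs
sr=im[170:280,160:260].astype(int)
print(np.percentile(g[195:245,185:235],[5,50,90,98]))
m=((g>110)&(sat<50)).astype(np.uint8); roi[:]=0; roi[180:262,172:250]=1
n,l,st,ce=cv2.connectedComponentsWithStats(m*roi)
for i in range(1,n):print(st[i],ce[i])
E
```

```text
plate el ((361.5155334472656, 222.24322509765625), (53.10232162475586, 55.3383903503418), 125.34004974365234)
circ [ 0.51539803 -0.19576701] 0.07568293900603558
hole [np.float64(350.3676012461059), np.float64(240.04569055036345)] [ 0.46644331 -0.16258781  0.007     ] 0.05913902021148624 145.872433360048
hole [np.float64(380.0135746606335), np.float64(233.7285067873303)] [ 0.48168932 -0.24651321  0.007     ] 0.060921698566321 -123.59452510266006
hole [np.float64(342.85068349106206), np.float64(210.43848580441642)] [ 0.54995351 -0.14758354  0.007     ] 0.05929357559610321 54.353249225048756
hole [np.float64(371.87798742138364), np.float64(204.22767295597484)] [ 0.56544098 -0.23096409  0.007     ] 0.061181131917599066 -35.12015329576802
[ 80.    86.   129.   199.02]
[209 183   1   1   1] [209. 183.]
[206 185   1   1   1] [206. 185.]
[217 184   1   1   1] [217. 184.]
[204 189   8   9  47] [207.34042553 192.72340426]
[194 191   1   1   1] [194. 191.]
[197 190   1   1   1] [197. 190.]
[222 191   1   1   1] [222. 191.]
[190 193   1   1   1] [190. 193.]
[192 192   1   1   1] [192. 192.]
[186 196   1   1   1] [186. 196.]
[183 198   2   2   2] [183.5 198.5]
[228 199   1   1   1] [228. 199.]
[180 203   1   1   1] [180. 203.]
[231 203   1   1   1] [231. 203.]
[176 206   1   1   1] [176. 206.]
[173 208   1   1   1] [173. 208.]
[177 208   8   9  42] [180.26190476 211.88095238]
[238 213   1   1   1] [238. 213.]
[223 215   7   9  43] [226.09302326 219.04651163]
[177 227   1   1   1] [177. 227.]
[215 233  16  17 156] [221.92307692 241.42307692]
[195 235   9   8  39] [198.92307692 238.53846154]
[231 238   2   3   6] [231.5 239. ]
[216 248   3   3   7] [217.         249.28571429]
```

```bash
cat > studs.py <<'E'
from h import *
def studs(c,seeds,win=9,thr=None):
    """seeds: approx xyz of tips. returns pixel of tip sphere centre via end of blob along projected axis"""
    im=c["image"].astype(float); g=im[:,:,0]  # red: green cloth & dark both low
    out=[]
    for X in seeds:
        p=proj(c,[X,X-[0,0,.05]]); a=p[0]-p[1]; L=np.linalg.norm(a); a/=L; n=np.array([-a[1],a[0]])
        s=L/.05*0+np.linalg.norm(np.diff(proj(c,[X,X+[*(np.linalg.inv(np.eye(3))[0]*0.007)]]),axis=0))
        out.append((p,a,n))
    return out
E
python3 - <<'E'
from station import r, optics
from h import *
ct=optics.capture("top"); cs=optics.capture("scene")
for c in (ct,cs):
    print(np.round(proj(c,[[.5,.2,.132],[.5,.2,.08],[.507,.2,.132],[.5,.207,.132]]),2).tolist())
g=ct["image"][:,:,0].astype(int)
print(g[186:202,200:218]); print(g[232:246,190:208])
g=cs["image"][:,:,0].astype(int)
print(g[148:168,254:263]);
E
```

```text
[[215.4, 226.53], [217.36, 228.74], [215.38, 223.73], [212.59, 226.61]]
[[253.48, 156.17], [253.36, 169.13], [254.83, 156.85], [254.94, 155.56]]
[[ 69  66  67  66  68  68  96  90  89  82  81  80  86  82  82  84  80  87]
 [ 70  66  56  78  78  84  76  81  84  87  82  80  78  86  81  77  84  86]
 [ 62  67  61  81  84  75  87  79  82  82  87  77  81  82  82  80  81  85]
 [ 71  76  83  80  73 143 162 145 115  91  84  85  81  80  82  84  82  86]
 [ 84  87  83  80 115 210 215 185 151 121  81  79  77  81  87  79  85  84]
 [ 83  84  84  71 156 209 216 191 143 121 100  77  79  81  87  84  87  80]
 [ 82  84  84  70 128 190 196 168 129 107 131  93  82  87  87  84  81  75]
 [ 86  85  83  76  87 171 153 132 126  93 143 109  77  85  85  83  85  83]
 [ 84  87  80  74  66 143 115 116 153 136 151 130  86  74  74  80  76  80]
 [ 85  82  78  81  72  99 129 162 155 133 129 110  83  79  84  79  81  81]
 [ 79  79  80  78  77  74 115 162 162 116  83  77  77  80  81  86  81  81]
 [ 83  79  81  80  85  80  79  96 127 112  88  80  81  82  81  82  77  83]
 [ 84  77  77  82  77  88  81  77  73  74  80  78  83  
[... 1377 characters left out ...]
 52  59  74  97 111  97  61  52  53]
 [ 46  53  77 102 108 100  70  50  45]
 [ 49  62  74  94  96  88  62  51  47]
 [ 48  63  82  89  90  83  61  50  55]
 [ 50  67  78  91  89  80  64  55  45]
 [ 51  63  78  86  92  78  63  52  50]
 [ 45  65  82  89  88  84  60  49  49]
 [ 50  65  73  92  92  84  61  51  52]
 [ 55  62  77  87  91  87  63  53  45]
 [ 54  56  75  91  95  88  67  52  52]
 [ 75  67  77  91  98  87  71  52  61]
 [ 95  72  75  88  96  91  68  56  58]
 [ 93  71  76  87  88  86  64  56  58]
 [ 89  72  66  76  72  68  54  58  58]
 [ 88  64  58  62  66  59  52  60  56]
 [ 86  65  55  53  56  55  53  58  51]
 [ 89  69  54  54  60  61  50  59  56]
 [ 87  65  55  56  59  55  58  58  55]]
```

Run:
```python
from station import r, optics
from h import *
ct=optics.capture("top"); cs=optics.capture("scene")
p=np.array([[207.4,192.8],[180.35,211.9],[226.05,219.0],[198.95,238.5]])
X=ray(ct,p,.104)[:,:2]; m=X.mean(0); v=X-m
print("centre",m,np.linalg.norm(v,axis=1),np.degrees(np.arctan2(v[:,1],v[:,0])))
q=ray(ct,[[221.9,241.4]],.12)[0,:2]-m; print("finger dir",np.degrees(np.arctan2(q[1],q[0])))
# scene check : predicted mid-stud pixel vs seen
for z in (.125,.104,.08): print(np.round(proj(cs,np.c_[X,np.full(4,z)]),1).tolist())
im=cs["image"]; g=im[:,:,0].astype(int); hsv=im.max(2).astype(int)-im.min(2)
mk=((g>74)&(hsv<35)).astype(np.uint8); mk[:140]=0;mk[205:]=0;mk[:,:225]=0;mk[:,290:]=0
n,l,st,ce=cv2.connectedComponentsWithStats(mk)
for i in range(1,n):
    if st[i,4]>8: print(st[i],ce[i])
# plate in scene
Xp=np.array([.5157,-.1963,.014]); print(proj(cs,Xp))
mk=((g>95)&(hsv<50)).astype(np.uint8); mk[:205]=0;mk[262:]=0;mk[:,:120]=0;mk[:,200:]=0
cn,_=cv2.findContours(mk,cv2.RETR_EXTERNAL,cv2.CHAIN_APPROX_NONE); k=max(cn,key=cv2.contourArea)
P=ray(cs,k[:,0],0.007)[:,:2];A=np.c_[2*P,np.ones(len(P))]; s=np.linalg.lstsq(A,(P**2).sum(1),rcond=None)[0]; print("scene circ",s[:2],np.sqrt(s[2]+s[0]**2+s[1]**2))
```

```text
centre [0.53274791 0.23404059] [0.06013169 0.0599679  0.05982547 0.05995123] [ -10.51167613   79.67870575 -100.49382918  169.62413651]
finger dir -144.7127882388306
[[276.7, 165.2], [280.7, 154.2], [252.5, 162.3], [257.7, 151.7]]
[[276.5, 170.6], [280.5, 159.4], [252.4, 167.7], [257.6, 156.8]]
[[276.2, 176.6], [280.2, 165.2], [252.4, 173.7], [257.5, 162.6]]
[238 146  17  33 247] [246.08502024 162.31983806]
[256 149   4  15  52] [257.57692308 155.76923077]
[274 152   9  26 116] [278.39655172 164.3362069 ]
[[160.80835224 232.124089  ]]
scene circ [ 0.51113865 -0.19277177] 0.07992640515203976
```

```bash
cat > plan.py <<'E'
import numpy as np
def plan(pos,yaw,tgt,tyaw,n):
    """split into n calls x5 rows; print the end-of-call row values (tool cm, rad about y)"""
    pos=np.array(pos,float);tgt=np.array(tgt,float);d=(tgt-pos)/n;dy=(tyaw-yaw)/n
    for i in range(n):
        a=np.radians(yaw+i*dy); s=np.array([d[0]*np.cos(a)+d[1]*np.sin(a),-d[2],-d[0]*np.sin(a)+d[1]*np.cos(a)])*100
        print("call",i,"per-row: turn_y %.4f shift"%(-np.radians(dy)/5),np.round(s/5,3),"end:",round(-np.radians(dy),4),np.round(s,2))
E
python3 - <<'E'
from plan import *
plan([.204,-.591,.199],19.01,[.5157,-.1963,.120],100.4,3)
E
```

```text
call 0 per-row: turn_y -0.0947 shift [2.822 0.527 1.811] end: -0.4735 [14.11  2.63  9.05]
call 1 per-row: turn_y -0.0947 shift [3.337 0.527 0.325] end: -0.4735 [16.69  2.63  1.62]
call 2 per-row: turn_y -0.0947 shift [ 3.118  0.527 -1.233] end: -0.4735 [15.59  2.63 -6.16]
```

step_arm --moves '[[[0, -0.095, 0, 2.82, 0.53, 1.81, 100], [0, -0.189, 0, 5.64, 1.05, 3.62, 100], [0, -0.284, 0, 8.47, 1.58, 5.43, 100], [0, -0.379, 0, 11.29, 2.11, 7.24, 100], [0, -0.4735, 0, 14.11, 2.63, 9.05, 100]]]'

```text
time_s: 0.77
tcp_pos: [0.3082, -0.4581, 0.1725]
ee_rot: [[0.69, 0.0, -0.724], [0.724, -0.0, 0.69], [0.0, -1.0, -0.0]]
wrist_force: [0.7, -0.3, 0.2]
gripper_width: 0.996
```

step_arm --moves '[[[0, -0.095, 0, 3.34, 0.53, 0.32, 100], [0, -0.189, 0, 6.67, 1.05, 0.65, 100], [0, -0.284, 0, 10.01, 1.58, 0.97, 100], [0, -0.379, 0, 13.35, 2.11, 1.3, 100], [0, -0.4735, 0, 16.69, 2.63, 1.62, 100]]]'

```text
time_s: 1.18
tcp_pos: [0.4123, -0.3264, 0.1464]
ee_rot: [[0.283, 0.001, -0.959], [0.959, -0.0, 0.283], [-0.0, -1.0, -0.001]]
wrist_force: [-1.2, -0.6, -0.3]
gripper_width: 1.001
```

step_arm --moves '[[[0, -0.095, 0, 3.12, 0.53, -1.23, 100], [0, -0.189, 0, 6.24, 1.05, -2.46, 100], [0, -0.284, 0, 9.35, 1.58, -3.7, 100], [0, -0.379, 0, 12.47, 2.11, -4.93, 100], [0, -0.4735, 0, 15.59, 2.63, -6.16, 100]]]'

```text
time_s: 1.6
tcp_pos: [0.5162, -0.1948, 0.12]
ee_rot: [[-0.185, 0.0, -0.983], [0.983, -0.0, -0.185], [-0.0, -1.0, -0.0]]
wrist_force: [0.6, -1.0, -0.5]
gripper_width: 0.999
```

step_arm --moves '[[[0, 0, 0, 0, 0, 0, 100], [0, 0, 0, 0, 0, 0, 100], [0, 0, 0, 0, 0, 0, 100], [0, 0, 0, 0, 0, 0, 100], [0, 0, 0, 0, 0, 0, 100]]]'

```text
time_s: 2.02
tcp_pos: [0.5148, -0.1971, 0.1203]
ee_rot: [[-0.179, 0.0, -0.984], [0.984, -0.0, -0.179], [-0.0, -1.0, -0.0]]
wrist_force: [0.5, -0.7, 0.0]
gripper_width: 0.999
```

step_arm --moves '[[[0, 0, 0, 0, 2, 0, 100], [0, 0, 0, 0, 4, 0, 100], [0, 0, 0, 0, 6, 0, 100], [0, 0, 0, 0, 7.5, 0, 100], [0, 0, 0, 0, 8.6, 0, 100]]]'

```text
time_s: 2.43
tcp_pos: [0.514, -0.197, 0.0328]
ee_rot: [[-0.178, -0.002, -0.984], [0.984, 0.0, -0.178], [0.001, -1.0, 0.002]]
wrist_force: [0.5, 0.3, 0.1]
gripper_width: 1.001
```

step_arm --moves '[[[0, 0, 0, 0, 0, 0, 100], [0, 0, 0, 0, 0, 0, 0], [0, 0, 0, 0, 0, 0, 0], [0, 0, 0, 0, 0, 0, 0], [0, 0, 0, 0, 0, 0, 0]]]'

```text
time_s: 2.85
tcp_pos: [0.516, -0.1964, 0.0351]
ee_rot: [[-0.18, 0.002, -0.984], [0.984, -0.0, -0.18], [-0.001, -1.0, -0.002]]
wrist_force: [-0.6, -0.5, 0.3]
gripper_width: 0.781
```

step_arm --moves '[[[0, 0, 0, 0, 0, 0, 0], [0, 0, 0, 0, 0, 0, 0], [0, 0, 0, 0, 0, 0, 0], [0, 0, 0, 0, 0, 0, 0], [0, 0, 0, 0, 0, 0, 0]]]'

```text
time_s: 3.27
tcp_pos: [0.5154, -0.1962, 0.0341]
ee_rot: [[-0.181, 0.0, -0.984], [0.984, -0.0, -0.181], [-0.0, -1.0, -0.0]]
wrist_force: [-1.4, 0.2, 0.8]
gripper_width: 0.405
```

step_arm --moves '[[[0, 0, 0, 0, 0, 0, 0], [0, 0, 0, 0, 0, 0, 0], [0, 0, 0, 0, 0, 0, 0], [0, 0, 0, 0, 0, 0, 0], [0, 0, 0, 0, 0, 0, 0]]]'

```text
time_s: 3.68
tcp_pos: [0.5154, -0.1962, 0.034]
ee_rot: [[-0.18, -0.0, -0.984], [0.984, -0.0, -0.18], [0.0, -1.0, 0.0]]
wrist_force: [-0.8, -0.8, -0.4]
gripper_width: 0.042
```

step_arm --moves '[[[0, 0, 0, 0, 0, 0, 0], [0, 0, 0, 0, 0, 0, 0], [0, 0, 0, 0, 0, 0, 0], [0, 0, 0, 0, 0, 0, 0], [0, 0, 0, 0, 0, 0, 0]]]'

```text
time_s: 4.1
tcp_pos: [0.5154, -0.1962, 0.034]
ee_rot: [[-0.181, 0.0, -0.984], [0.984, -0.0, -0.181], [-0.0, -1.0, -0.0]]
wrist_force: [-0.1, -0.1, 0.1]
gripper_width: 0.005
```

The jaws closed fully (0.005), where holding the bar should stop them at about 0.18, so the grasp missed. I'll take a picture to see why.

Run:
```python
from station import r, optics
import cv2, numpy as np
t=optics.capture("top")["image"][:,:,::-1]; s=optics.capture("scene")["image"][:,:,::-1]
a=cv2.resize(t[150:290,300:440],(560,560),interpolation=cv2.INTER_CUBIC)
cv2.imwrite("pics/t2.png",a)
cv2.imwrite("pics/s2.png",cv2.resize(s[150:270,90:240],None,fx=5,fy=4.9,interpolation=cv2.INTER_CUBIC))
```

```text
(no output)
```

View pics/t2.png

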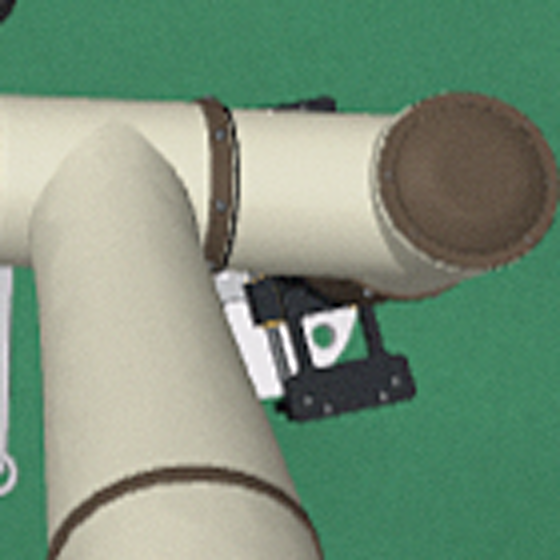

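View pics/s2.png

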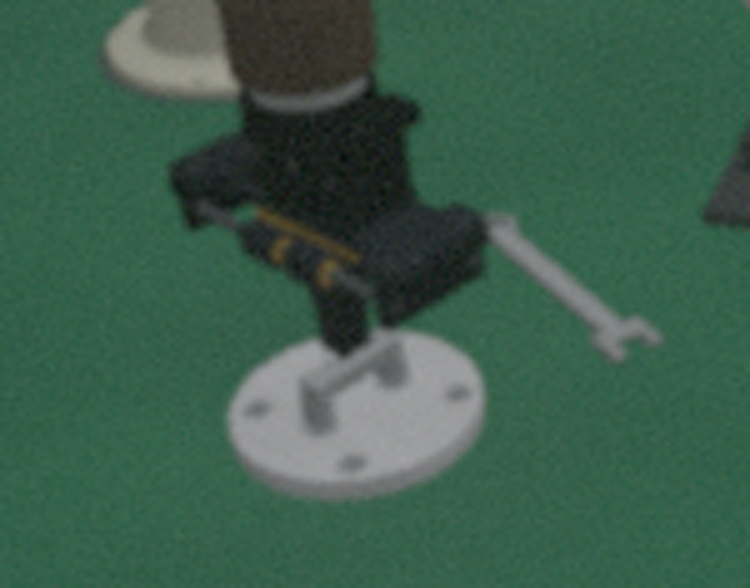

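Run:
```python
from station import r, optics
from h import *
s=r.sense(); print(s["tcp_pos"],s["joints"],s["wrist_force"])
c=optics.capture("scene"); im=c["image"]; t=optics.capture("top")
for z in (.023,.042,.06,.09): print(z,proj(c,[.5154,-.1962,z]),proj(t,[.5154,-.1962,z]))
print("pixel as ray at z=.023, .05",ray(c,[159,221.4],.023),ray(c,[159,221.4],.05))
g=im[:,:,0].astype(int); hsv=im.max(2).astype(int)-im.min(2)
mk=((g>95)&(hsv<50)).astype(np.uint8); mk[:205]=0;mk[262:]=0;mk[:,:120]=0;mk[:,200:]=0
cn,_=cv2.findContours(mk,cv2.RETR_EXTERNAL,cv2.CHAIN_APPROX_NONE); k=max(cn,key=cv2.contourArea)
print(cv2.boundingRect(k))
```

```text
[ 0.51534673 -0.196206    0.03405267] [-3.99811518e+00  2.50998983e+01 -2.18115335e+01 -8.53641842e-04
 -4.30882687e+01  1.43980751e+01] [-0.59003016 -0.82463406 -0.09240538]
0.023 [[160.44147899 229.71689659]] [[362.45668601 221.46950124]]
0.042 [[159.70781449 224.69856247]] [[364.20110289 220.6101368 ]]
0.06 [[159.00123579 219.86549776]] [[365.90782611 219.76934165]]
0.09 [[157.79792012 211.63470556]] [[368.87650401 218.30686083]]
pixel as ray at z=.023, .05 [[ 0.47582146 -0.17735614  0.023     ]] [[ 0.50955754 -0.19403125  0.05      ]]
(135, 217, 52, 35)
```

Run:
```python
from station import r, optics
import cv2, numpy as np
s=optics.capture("scene")["image"][:,:,::-1]; t=optics.capture("top")["image"][:,:,::-1]
a=np.clip(cv2.resize(s[190:250,125:195],(700,600),interpolation=cv2.INTER_CUBIC)*1.6,0,255).astype(np.uint8)
cv2.imwrite("pics/s3.png",a)
```

```text
(no output)
```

View pics/s3.png

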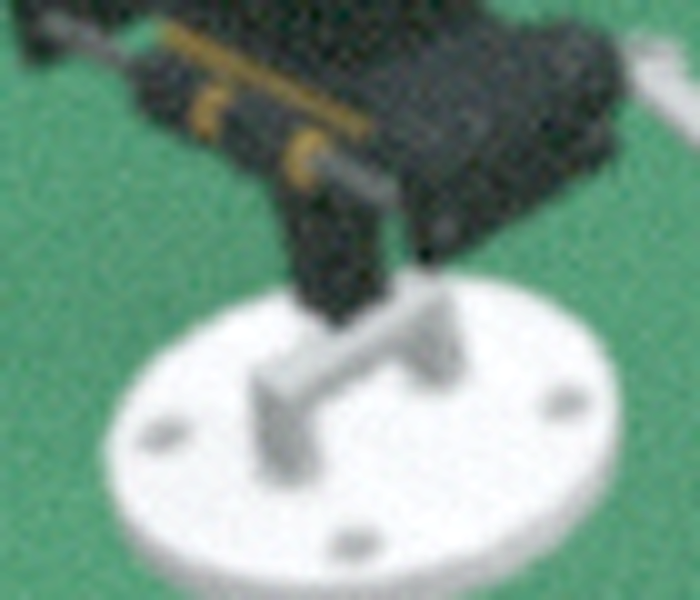

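Run:
```python
from station import r, optics
from h import *
c=optics.capture("scene"); s=r.sense(); R=s["ee_rot"]; p=s["tcp_pos"]
for z in (.023,.05,.06,.07): 
    P=np.array([p[0],p[1],z]); print(z,[np.round(proj(c,P+R[:,0]*a*.0095+R[:,2]*b*.015)[0],1).tolist() for a in(-1,1) for b in (-1,1)])
b=np.array([.5157,-.1963,.05]);u=np.array([np.cos(np.radians(100.4)),np.sin(np.radians(100.4)),0]);print("bar ends top",proj(c,[b-u*.035,b,b+u*.035]))
```

```text
0.023 [[161.4, 233.2], [154.7, 229.4], [166.2, 230.0], [159.5, 226.4]]
0.05 [[160.4, 226.0], [153.6, 222.2], [165.2, 222.9], [158.4, 219.2]]
0.06 [[160.0, 223.2], [153.1, 219.5], [164.9, 220.2], [158.0, 216.6]]
0.07 [[159.6, 220.5], [152.7, 216.8], [164.5, 217.5], [157.6, 213.9]]
bar ends top [[150.25115511 228.32970335]
 [159.41889329 222.61841607]
 [168.21467619 217.13884827]]
```

Run:
```python
from station import r, optics
from h import *
c=optics.capture("top"); s=optics.capture("scene")
for z in (.09,.12,.15,.2): print(z,proj(c,[[.422,-.213,z],[.609,-.179,z]]).tolist(),proj(s,[[.422,-.213,z],[.609,-.179,z]]).tolist(),ray(c,[387,247.5],z))
im=s["image"][:,:,::-1]
cv2.imwrite("pics/s4.png",np.clip(cv2.resize(im[130:260,80:210],(600,600),interpolation=cv2.INTER_CUBIC)*1.9,0,255).astype(np.uint8))
im=c["image"][:,:,::-1]
cv2.imwrite("pics/t4.png",np.clip(cv2.resize(im[160:270,330:440],(600,600),interpolation=cv2.INTER_CUBIC)*1.9,0,255).astype(np.uint8))
```

```text
0.09 [[378.48936008270186, 254.39452457444636], [359.4493087736644, 183.43365732275848]] [[136.90210857990158, 200.65228102796866], [180.65324370717977, 223.5372238412756]] [[ 0.4388618  -0.23641064  0.09      ]]
0.12 [[381.95867500454443, 253.85184116424594], [362.2675454131918, 180.9574944335525]] [[135.43803488506666, 192.38810782687497], [179.69240652475017, 214.88203693514018]] [[ 0.43729173 -0.22700336  0.12      ]]
0.15 [[385.6320761717371, 253.27723380880073], [365.2453290791918, 178.34115012008505]] [[133.9345982237331, 183.90174473602318], [178.70344940583794, 205.97354664889366]] [[ 0.43572165 -0.21759609  0.15      ]]
0.2 [[392.2593694667554, 252.24056743323027], [370.6014711927665, 173.63512928956627]] [[131.33698674880378, 169.23915554143713], [176.98926217861379, 190.53220953679477]] [[ 0.43310486 -0.20191729  0.2       ]]
```

View pics/s4.png

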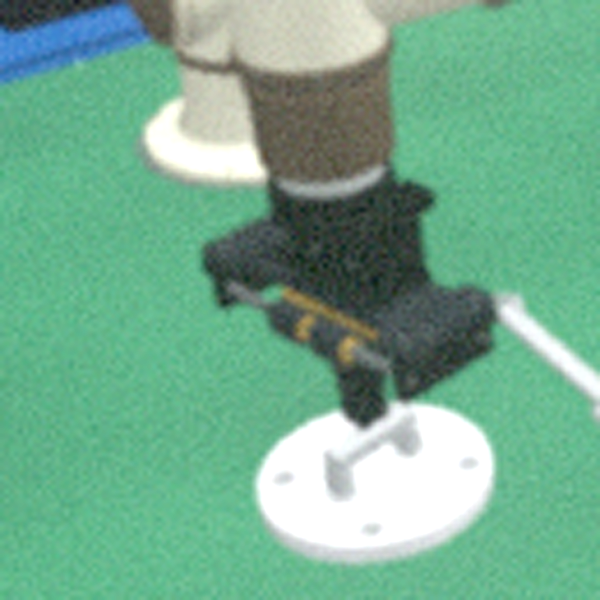

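View pics/t4.png

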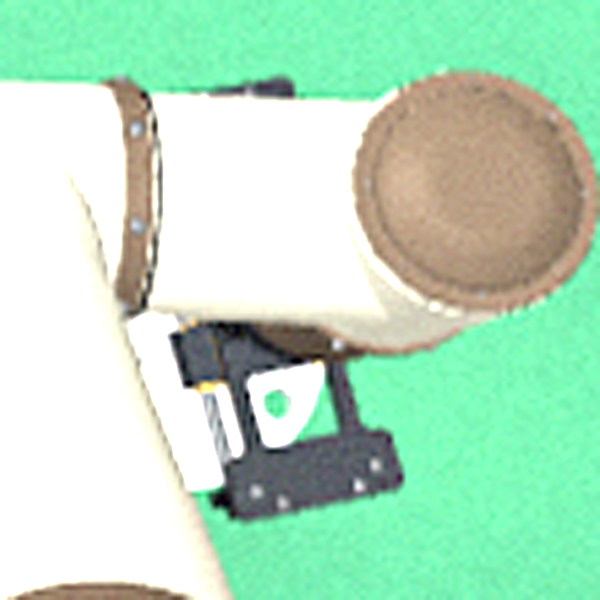

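The plate hasn't moved. The scene view shows the closed fingertips at about (158,222), above the bar, so the real fingers sit about 35 mm higher than the reported TCP implies. I'll open the jaws and measure this before going lower.

step_arm --moves '[[[0, 0, 0, 0, 0, 0, 100], [0, 0, 0, 0, 0, 0, 100], [0, 0, 0, 0, 0, 0, 100], [0, 0, 0, 0, 0, 0, 100], [0, 0, 0, 0, 0, 0, 100]]]'

```text
time_s: 4.97
tcp_pos: [0.5154, -0.1962, 0.0341]
ee_rot: [[-0.181, -0.0, -0.984], [0.984, -0.0, -0.181], [-0.0, -1.0, 0.0]]
wrist_force: [0.5, -0.2, -0.1]
gripper_width: 0.3
```

step_arm --moves '[[[0, 0, 0, 0, 0, 0, 100], [0, 0, 0, 0, 0, 0, 100], [0, 0, 0, 0, 0, 0, 100], [0, 0, 0, 0, 0, 0, 100], [0, 0, 0, 0, 0, 0, 100]]]'

```text
time_s: 5.38
tcp_pos: [0.5153, -0.1962, 0.034]
ee_rot: [[-0.18, -0.0, -0.984], [0.984, 0.0, -0.18], [0.0, -1.0, 0.0]]
wrist_force: [-0.0, -0.2, -0.4]
gripper_width: 0.677
```

Run:
```python
from station import r, optics
from h import *
s=optics.capture("scene"); c=optics.capture("top"); S=r.sense(); R=S["ee_rot"]; p=S["tcp_pos"]; print(p,S["gripper_width"])
im=s["image"][:,:,::-1]
cv2.imwrite("pics/s5.png",np.clip(cv2.resize(im[180:260,120:220],(800,600*80//75-40),interpolation=cv2.INTER_CUBIC)*1.9,0,255).astype(np.uint8))
for z in (.023,.05,.06): 
  for o in (-1,1):
    P=np.array([p[0],p[1],z])+R[:,2]*o*.051; print(z,o,[np.round(proj(s,P+R[:,0]*a*.0095+R[:,2]*b*.0075)[0],1).tolist() for a in(-1,1) for b in (-1,1)])
```

```text
[ 0.51534794 -0.19624625  0.03404614] 0.7741402073612736
0.023 -1 [[171.5, 238.8], [168.0, 236.8], [176.3, 235.5], [172.7, 233.6]]
0.023 1 [[148.4, 225.9], [145.2, 224.1], [153.2, 222.9], [150.0, 221.2]]
0.05 -1 [[170.5, 231.5], [167.0, 229.6], [175.4, 228.3], [171.8, 226.4]]
0.05 1 [[147.2, 218.8], [144.0, 217.0], [152.1, 215.9], [148.9, 214.1]]
0.06 -1 [[170.2, 228.8], [166.6, 226.8], [175.1, 225.6], [171.5, 223.7]]
0.06 1 [[146.8, 216.1], [143.5, 214.4], [151.7, 213.2], [148.4, 211.5]]
```

View pics/s5.png

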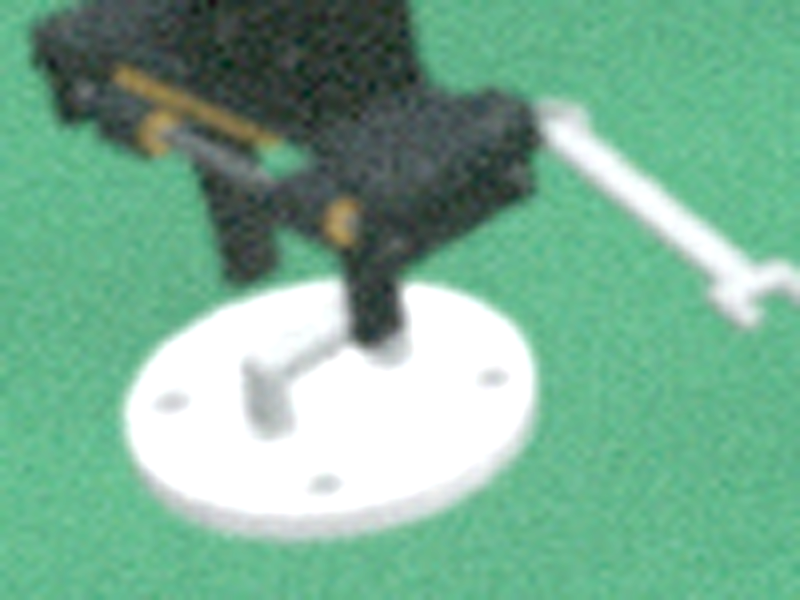

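Fingertip midpoint is at about (159.2,219.8), which puts it on the TCP's xy axis at z≈0.06 instead of 0.023. So xy is right, but the tool sits about 37 mm high. I'll lower in stages and watch the force.

step_arm --moves '[[[0, 0, 0, 0, 0, 0, 100], [0, 0, 0, 0, 0, 0, 100], [0, 0, 0, 0, 1, 0, 100], [0, 0, 0, 0, 2, 0, 100], [0, 0, 0, 0, 2.7, 0, 100]]]'

```text
time_s: 5.9
tcp_pos: [0.5144, -0.196, 0.0054]
ee_rot: [[-0.18, -0.002, -0.984], [0.984, 0.0, -0.18], [0.001, -1.0, 0.002]]
wrist_force: [-0.1, 0.0, -0.1]
gripper_width: 0.993
```

Run:
```python
from station import r, optics
from h import *
s=optics.capture("scene"); S=r.sense(); R=S["ee_rot"]; p=S["tcp_pos"]; print(p,S["gripper_width"],S["wrist_force"])
im=s["image"][:,:,::-1]
cv2.imwrite("pics/s6.png",np.clip(cv2.resize(im[180:260,120:220],(800,600),interpolation=cv2.INTER_CUBIC)*1.9,0,255).astype(np.uint8))
```

```text
[ 0.51338825 -0.19591102  0.0040909 ] 0.9915530554043867 [-0.47295363  0.65369507 -1.2853696 ]
```

View pics/s6.png

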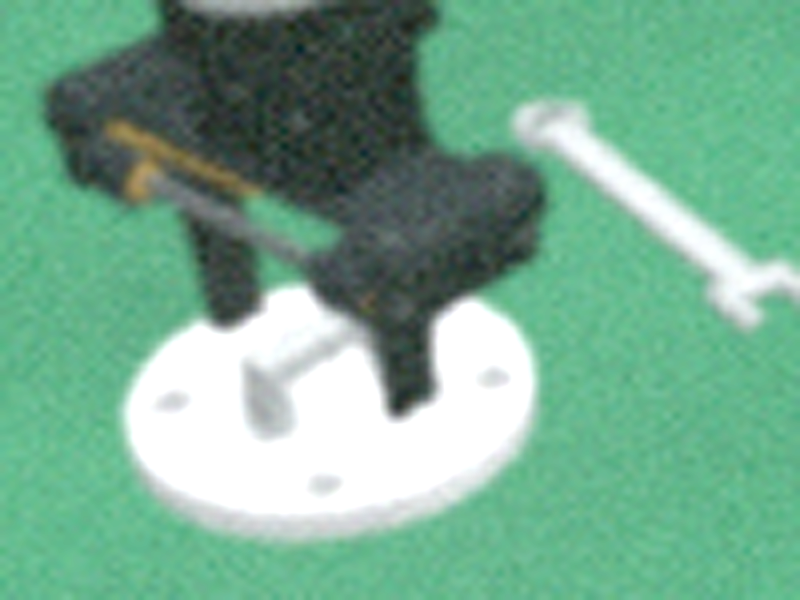

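The near fingertip is now at about (170,236), so tip z≈0.034, level with the bar's underside. I'll go 8 mm lower and close.

step_arm --moves '[[[0, 0, 0, 0, 0.3, 0, 100], [0, 0, 0, 0, 0.6, 0, 100], [0, 0, 0, 0, 0.8, 0, 100], [0, 0, 0, 0, 0.8, 0, 100], [0, 0, 0, 0, 0.8, 0, 0]]]'

```text
time_s: 6.37
tcp_pos: [0.5155, -0.1962, -0.0009]
ee_rot: [[-0.181, 0.0, -0.984], [0.984, -0.0, -0.181], [-0.0, -1.0, -0.0]]
wrist_force: [-0.7, 0.4, 0.0]
gripper_width: 0.972
```

step_arm --moves '[[[0, 0, 0, 0, 0, 0, 0], [0, 0, 0, 0, 0, 0, 0], [0, 0, 0, 0, 0, 0, 0], [0, 0, 0, 0, 0, 0, 0], [0, 0, 0, 0, 0, 0, 0]]]'

```text
time_s: 6.78
tcp_pos: [0.5154, -0.1962, -0.0008]
ee_rot: [[-0.181, 0.0, -0.984], [0.984, -0.0, -0.181], [-0.0, -1.0, -0.0]]
wrist_force: [-0.2, -0.0, 0.5]
gripper_width: 0.628
```

step_arm --moves '[[[0, 0, 0, 0, 0, 0, 0], [0, 0, 0, 0, 0, 0, 0], [0, 0, 0, 0, 0, 0, 0], [0, 0, 0, 0, 0, 0, 0], [0, 0, 0, 0, 0, 0, 0]]]'

```text
time_s: 7.2
tcp_pos: [0.5154, -0.1962, -0.001]
ee_rot: [[-0.181, -0.0, -0.984], [0.984, 0.0, -0.181], [0.0, -1.0, 0.0]]
wrist_force: [0.2, -0.3, 0.5]
gripper_width: 0.249
```

step_arm --moves '[[[0, 0, 0, 0, 0, 0, 0], [0, 0, 0, 0, 0, 0, 0], [0, 0, 0, 0, 0, 0, 0], [0, 0, 0, 0, 0, 0, 0], [0, 0, 0, 0, 0, 0, 0]]]'

```text
time_s: 7.62
tcp_pos: [0.5151, -0.1962, -0.001]
ee_rot: [[-0.181, -0.001, -0.984], [0.984, 0.0, -0.181], [0.0, -1.0, 0.001]]
wrist_force: [-1.0, -0.2, 0.5]
gripper_width: 0.18
```

Gripped: opening 0.18 × 87 mm ≈ 15.7 mm, which matches the 16 mm bar. Lifting.

step_arm --moves '[[[0, 0, 0, 0, 0, 0, 0], [0, 0, 0, 0, -0.3, 0, 0], [0, 0, 0, 0, -1, 0, 0], [0, 0, 0, 0, -2.5, 0, 0], [0, 0, 0, 0, -4.5, 0, 0]]]'

```text
time_s: 8.03
tcp_pos: [0.5132, -0.1957, 0.0426]
ee_rot: [[-0.18, -0.005, -0.984], [0.984, 0.001, -0.18], [0.002, -1.0, 0.005]]
wrist_force: [-0.4, 1.2, -4.9]
gripper_width: 0.182
```

step_arm --moves '[[[0, 0, 0, 0, -3, 0, 0], [0, 0, 0, 0, -6.5, 0, 0], [0, 0, 0, 0, -10, 0, 0], [0, 0, 0, 0, -13.5, 0, 0], [0, 0, 0, 0, -15.6, 0, 0]]]'

```text
time_s: 8.45
tcp_pos: [0.5163, -0.1964, 0.2041]
ee_rot: [[-0.181, 0.005, -0.984], [0.984, -0.001, -0.181], [-0.002, -1.0, -0.005]]
wrist_force: [1.2, 0.1, -5.7]
gripper_width: 0.179
```

Run:
```python
from plan import *
plan([.5157,-.1963,.200],100.4,[.5327,.2340,.200],34.57,3)
```

```text
call 0 per-row: turn_y 0.0766 shift [ 2.801 -0.    -0.629] end: 0.383 [14.01 -0.   -3.15]
call 1 per-row: turn_y 0.0766 shift [ 2.833 -0.     0.463] end: 0.383 [14.17 -0.    2.32]
call 2 per-row: turn_y 0.0766 shift [ 2.455 -0.     1.488] end: 0.383 [12.28 -0.    7.44]
```

Force −5.5 N, so the plate is held. Carrying it across now.

step_arm --moves '[[[0, 0.04, 0, 1.5, 0, -0.35, 0], [0, 0.1, 0, 4.2, 0, -0.95, 0], [0, 0.19, 0, 7.4, 0, -1.67, 0], [0, 0.285, 0, 10.7, 0, -2.41, 0], [0, 0.383, 0, 14.01, 0, -3.15, 0]]]'

```text
time_s: 8.87
tcp_pos: [0.5198, -0.0514, 0.1994]
ee_rot: [[0.206, -0.002, -0.979], [0.979, 0.001, 0.206], [0.0, -1.0, 0.002]]
wrist_force: [0.6, -0.5, -5.2]
gripper_width: 0.179
```

step_arm --moves '[[[0, 0.077, 0, 2.83, 0, 0.46, 0], [0, 0.153, 0, 5.67, 0, 0.93, 0], [0, 0.23, 0, 8.5, 0, 1.39, 0], [0, 0.306, 0, 11.33, 0, 1.85, 0], [0, 0.383, 0, 14.17, 0, 2.32, 0]]]'

```text
time_s: 9.28
tcp_pos: [0.5254, 0.0921, 0.1994]
ee_rot: [[0.555, -0.002, -0.832], [0.832, 0.0, 0.555], [-0.001, -1.0, 0.002]]
wrist_force: [-0.8, 0.0, -5.7]
gripper_width: 0.18
```

step_arm --moves '[[[0, 0.1, 0, 3.2, 0, 1.94, 0], [0, 0.2, 0, 6.4, 0, 3.88, 0], [0, 0.29, 0, 9.2, 0, 5.58, 0], [0, 0.35, 0, 11.2, 0, 6.79, 0], [0, 0.383, 0, 12.28, 0, 7.44, 0]]]'

```text
time_s: 9.7
tcp_pos: [0.5315, 0.2372, 0.1989]
ee_rot: [[0.824, -0.002, -0.567], [0.567, 0.001, 0.824], [-0.001, -1.0, 0.001]]
wrist_force: [0.2, 0.7, -5.7]
gripper_width: 0.181
```

step_arm --moves '[[[0, 0, 0, 0, 0, 0, 0], [0, 0, 0, 0, 0, 0, 0], [0, 0, 0, 0, 0, 0, 0], [0, 0, 0, 0, 0, 0, 0], [0, 0, 0, 0, 0, 0, 0]]]'

```text
time_s: 10.12
tcp_pos: [0.5322, 0.2332, 0.2]
ee_rot: [[0.824, -0.0, -0.567], [0.567, -0.0, 0.824], [-0.0, -1.0, 0.0]]
wrist_force: [-0.3, 0.3, -5.7]
gripper_width: 0.176
```

Run:
```python
from station import r, optics
from h import *
s=optics.capture("scene"); t=optics.capture("top"); S=r.sense(); print(S["tcp_pos"],S["ee_rot"],S["gripper_width"],S["wrist_force"],S["joints"])
np.savez("st.npz",s=s["image"],t=t["image"])
im=s["image"][:,:,::-1]
cv2.imwrite("pics/s7.png",np.clip(cv2.resize(im[90:210,200:330],(650,600),interpolation=cv2.INTER_CUBIC)*1.7,0,255).astype(np.uint8))
im=t["image"][:,:,::-1]
cv2.imwrite("pics/t7.png",np.clip(cv2.resize(im[140:290,130:280],(600,600),interpolation=cv2.INTER_CUBIC)*1.3,0,255).astype(np.uint8))
```

```text
[0.53239864 0.23343938 0.20018789] [[ 8.24046200e-01 -2.56997399e-05 -5.66522602e-01]
 [ 5.66522601e-01  1.27240569e-04  8.24046192e-01]
 [ 5.09068856e-05 -9.99999992e-01  1.19411591e-04]] 0.17792816566683473 [ 0.56681685 -0.45847088 -5.30220132] [ 3.96273373e+01  1.77464620e+01 -5.77701636e+00 -7.14846813e-03
 -6.64730062e+01 -9.51163933e+01]
```

View pics/s7.png

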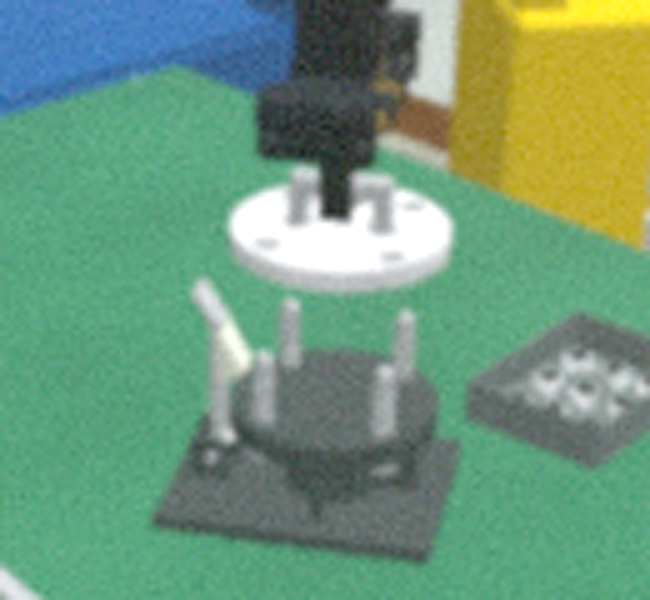

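View pics/t7.png

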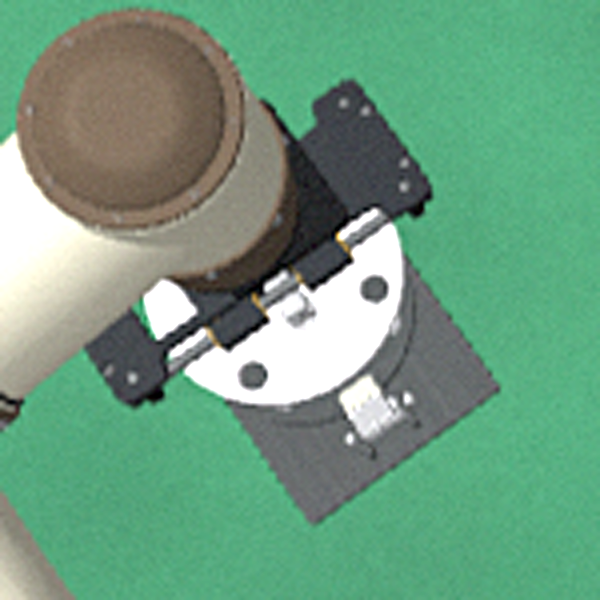

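```bash
cat > holes.py <<'E'
from station import r, optics
from h import *
def dark(c,p,rad=6):
    im=c["image"].max(2).astype(float); x,y=np.round(p).astype(int); w=im[y-rad:y+rad+1,x-rad:x+rad+1]
    hi=np.percentile(w,85); lo=w.min(); W=np.clip((hi-w)/(hi-lo)-.15,0,None)
    W[W<0.1]=0
    n,l=cv2.connectedComponents((W>0).astype(np.uint8)); k=l[rad-1:rad+2,rad-1:rad+2].max(); W[l!=k]=0
    yy,xx=np.mgrid[-rad:rad+1,-rad:rad+1]; return np.array([x+(W*xx).sum()/W.sum(),y+(W*yy).sum()/W.sum()])
E
python3 - <<'E'
from holes import *
t=optics.capture("top"); s=optics.capture("scene")
C=np.array([.5327,.2340])
for zz in (.208,):
  H=[]
  for p in ([223.7,212.2],[193.2,234]):
    q=dark(t,p,5); X=ray(t,q,zz)[0]; H.append(X[:2]); v=X[:2]-C; print(q,X,np.linalg.norm(v),np.degrees(np.arctan2(v[1],v[0])))
  H=np.array(H); d=H[1]-H[0]; L=np.linalg.norm(d); a=np.degrees(np.arctan2(d[1],d[0])); print("sep",L,"dir",a)
  n=np.array([-d[1],d[0]])/L; m=H.mean(0)
  for sg in(1,-1): print("centre cand",m+sg*n*.04243)
# scene holes: predicted px then measured
for k in range(4):
    a=np.radians(34.57+45+90*k); X=np.r_[C+.06*np.array([np.cos(a),np.sin(a)]),.212]
    p=proj(s,X)[0]; 
    try: q=dark(s,p,4); print("scene",p,q,ray(s,q,.212)[0,:2]-X[:2])
    except Exception as e: print("scene",p,e)
E
```

```text
[223.11307143 211.76532793] [0.52528437 0.174367   0.208     ] 0.06009231422725183 -97.08859285970853
[192.77533317 233.47686173] [0.47672809 0.24473584 0.208     ] 0.05699221828634885 169.14210108797002
sep 0.08549553632702174 dir 124.60665773159637
centre cand [0.46608336 0.18545375]
centre cand [0.53592911 0.23364909]
scene [281.86226614 131.7835406 ] [282.12237419 129.9010536 ] [-0.01073736  0.01250504]
scene [257.99481323 129.3883915 ] [258.86477541 128.2643026 ] [-0.0052216   0.00911867]
scene [252.59411101 139.2622259 ] [251.65553329 141.40659096] [ 0.01031631 -0.0136519 ]
scene [277.71554441 141.90035432] [278.30428181 144.28831721] [ 0.01402196 -0.01160855]
```

step_arm --moves '[[[0, 0, 0, 0, 1.5, 0, 0], [0, 0, 0, 0, 3.5, 0, 0], [0, 0, 0, 0, 5.2, 0, 0], [0, 0, 0, 0, 6, 0, 0], [0, 0, 0, 0, 6.2, 0, 0]]]'

```text
time_s: 10.73
tcp_pos: [0.5314, 0.2333, 0.1362]
ee_rot: [[0.824, -0.003, -0.567], [0.567, -0.002, 0.824], [-0.004, -1.0, -0.0]]
wrist_force: [-0.1, -0.7, -6.2]
gripper_width: 0.182
```

step_arm --moves '[[[0, 0, 0, 0, 0, 0, 0], [0, 0, 0, 0, 0, 0, 0], [0, 0, 0, 0, 0, 0, 0], [0, 0, 0, 0, 0, 0, 0], [0, 0, 0, 0, 0, 0, 0]]]'

```text
time_s: 11.15
tcp_pos: [0.5327, 0.2345, 0.1389]
ee_rot: [[0.823, 0.001, -0.567], [0.567, 0.001, 0.823], [0.002, -1.0, 0.0]]
wrist_force: [0.3, 0.0, -4.7]
gripper_width: 0.18
```

Run:
```python
from station import r, optics
from h import *
s=optics.capture("scene"); t=optics.capture("top"); S=r.sense(); print(S["tcp_pos"],S["wrist_force"])
im=s["image"][:,:,::-1]
cv2.imwrite("pics/s8.png",np.clip(cv2.resize(im[120:190,225:305],(686,600),interpolation=cv2.INTER_CUBIC)*1.7,0,255).astype(np.uint8))
im=t["image"][:,:,::-1]
cv2.imwrite("pics/t8.png",np.clip(cv2.resize(im[180:260,170:250],(600,600),interpolation=cv2.INTER_CUBIC)*1.3,0,255).astype(np.uint8))
```

```text
[0.53255199 0.23430915 0.1385214 ] [-0.27438187  0.80348121 -5.73381742]
```

View pics/s8.png

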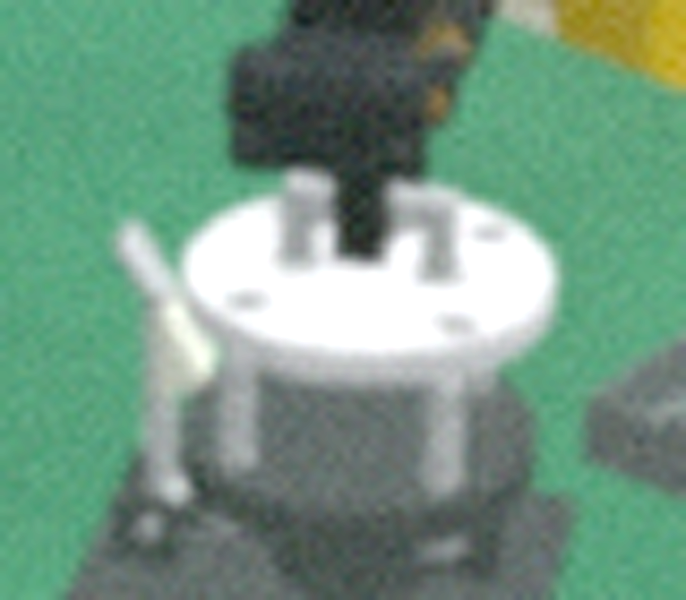

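View pics/t8.png

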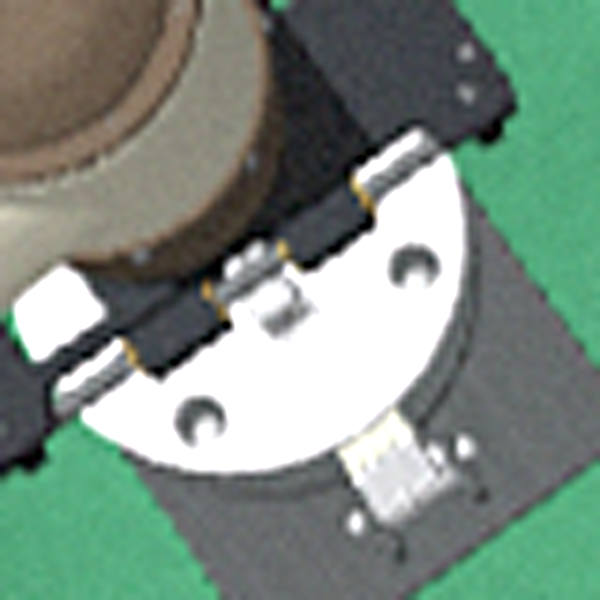

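Run:
```python
from holes import *
t=optics.capture("top"); s=optics.capture("scene")
C=np.array([.5327,.2340])
im=t["image"].max(2)
H=[]
for k in (1,2):
    a=np.radians(34.57+45+90*k); u=np.array([np.cos(a),np.sin(a)]); X=np.r_[C+.06*u,.1525]
    p=proj(t,X)[0]; x,y=np.round(p).astype(int); big=cv2.resize(im[y-7:y+8,x-7:x+8],None,fx=8,fy=8,interpolation=cv2.INTER_CUBIC)
    for thr in (150,170,190):
        m=(big<thr).astype(np.uint8); cn,_=cv2.findContours(m,cv2.RETR_EXTERNAL,cv2.CHAIN_APPROX_NONE)
        cn=[c for c in cn if cv2.contourArea(c)>150 and abs(c.reshape(-1,2).mean(0)-60).max()<28]
        if not cn: print(thr,"none");continue
        c=max(cn,key=cv2.contourArea); (cx,cy),rd=cv2.minEnclosingCircle(c)
        q=np.array([x-7+(cx+.5)/8-.5,y-7+(cy+.5)/8-.5]); print(k,thr,p,q,"r px",rd/8, "err mm",1000*(ray(t,q,.1525)[0,:2]-X[:2]))
    if k==1: print(im[y-6:y+7,x-6:x+7])
    if k==2: print(im[y-6:y+7,x-6:x+7])
```

```text
1 150 [196.19353668 236.88691417] [196.24433708 235.68120813] r px 3.4689950942993164 err mm [ 2.92197276 -0.11286431]
1 170 [196.19353668 236.88691417] [196.20535707 235.69642878] r px 3.6336779594421387 err mm [ 2.88759488 -0.01810055]
1 190 [196.19353668 236.88691417] [196.28308821 235.74632359] r px 3.81160306930542 err mm [ 2.76133826 -0.20778434]
[[237 202 244 238 238 239 238 239 235 236 233 235 232]
 [241 240 234 239 229 214 203 199 219 239 236 235 234]
 [233 232 236 235 164 120  80  67 122 212 238 237 234]
 [232 233 242 206 108  75  73  67  60 108 241 240 235]
 [231 234 235 146  81  74  88 131 120  71 227 237 233]
 [233 235 237 122  68  77 159 194 177 115 190 233 235]
 [235 238 249 165  75  99 205 217 183 148 215 237 236]
 [236 237 244 233 115 104 193 213 196 203 238 237 237]
 [243 238 238 246 211 159 190 202 228 239 242 235 234]
 [236 248 245 246 246 233 229 232 238 241 234 233 234]
 [161 206 212 229 242 239 250 251 246 241 242 240 240]
 [ 74  62  89 136 172 179 208 212 219 215 214 213 203]
 [ 83  77  77  68  71  67  71  71  99  99 101 103  81]]
2 150 [224.69050161 216.45936
[... 341 characters left out ...]
35 236 237 240 238 236 237 238 247 197]
 [197 244 239 239 244 237 237 233 242 239 238 247 197]
 [246 240 241 240 218 182 180 179 228 240 240 248 202]
 [237 238 237 195 108  76  74  75 141 221 245 252 203]
 [236 241 230 120  72  75  71  68  56 158 245 254 190]
 [236 239 215 102  67  83 108 105  72 129 247 255 170]
 [236 242 195  87  69 150 178 160 105 121 243 255 156]
 [236 239 229 111 104 197 219 187 150 200 246 247 129]
 [236 238 244 210 180 202 215 198 205 239 248 241 121]
 [236 236 239 245 235 224 222 227 241 242 249 217 107]
 [234 237 237 239 240 238 238 240 241 242 253 156  82]
 [237 236 235 234 236 235 237 239 238 244 250 136  73]
 [237 235 233 235 237 238 237 237 238 247 215 106  78]]
```

Run:
```python
from holes import *
s=optics.capture("scene"); C=np.array([.5327,.2340])
im=s["image"].max(2)
obs={1:None,2:(253.6,155.0),3:(278.3,157.7),0:(282.1,147.1)}
for k in (0,2,3):
    a=np.radians(34.57+45+90*k); u=np.array([np.cos(a),np.sin(a)]); X=np.r_[C+.06*u,.1525]
    p=proj(s,X)[0]; x,y=np.round(obs[k]).astype(int)
    print(k,p,"obs",obs[k],1000*(ray(s,obs[k],.1525)[0,:2]-X[:2])); print(im[y-4:y+5,x-6:x+7])
print(proj(s,[[*C,.1525],[C[0]+.01,C[1],.1525],[C[0],C[1]+.01,.1525],[*C,.1625]]))
# outline of plate: sample white mask extents
g=s["image"].min(2)>115
for y in (146,150,154): print(y,np.where(g[y,235:300])[0][[0,-1]]+235)
th=np.radians(np.arange(0,360,3)); P=proj(s,np.c_[C[0]+.075*np.cos(th),C[1]+.075*np.sin(th),np.full(120,.1525)]); print("pred x extents",P[:,0].min(),P[:,0].max(),"y",P[:,1].min(),P[:,1].max())
print(np.where(g[:,246])[0],np.where(g[:,280])[0])
```

```text
0 [281.0882739  147.26721614] obs (282.1, 147.1) [1.44560511 3.68380198]
[[124 122 126 123 116 107  94  97  92  94  98  96  97]
 [107 119 134 145 143 133 113 108 100 102  97  95  97]
 [ 98 113 142 157 154 148 143 133 117 103  99  94  98]
 [ 98 112 138 154 146 137 138 136 131 128 116 104  97]
 [ 96 114 138 152 137 126 127 136 145 148 139 117 104]
 [ 98 110 139 154 149 141 144 151 155 158 154 141 121]
 [ 99 111 141 159 158 158 159 158 163 159 162 151 134]
 [ 98 116 141 158 161 162 161 159 160 160 159 156 144]
 [ 99 112 141 156 161 160 160 160 157 158 159 160 150]]
2 [252.47006532 155.22701631] obs (253.6, 155.0) [1.30549135 4.03434993]
[[156 160 158 161 159 159 155 157 155 145 134 132 132]
 [157 158 161 159 161 159 159 158 158 152 153 149 148]
 [161 160 161 156 153 152 157 158 157 157 156 157 158]
 [150 159 158 145 134 132 135 145 155 159 160 161 159]
 [134 152 153 141 127 122 125 139 149 161 159 158 158]
 [116 132 145 145 139 139 141 148 157 158 161 158 160]
 [107 113 128 140 147 154 156 159 160 162 162 160 161]
 [120 107 111 123 133 140 148 152 157 158 162 163 162]
 [137 120 109 111 
[... 711 characters left out ...]
8.5728202 ]]
146 [249 284]
150 [241 288]
154 [244 288]
pred x extents 245.52024595856378 288.644164087464 y 141.96443309252555 161.27170710596903
[  0   1   2   3   4   5   6   7   8   9  10  11  12  13  14  15  16  17
  18  19  20  21  22  23  24  42  43  44  45  46  47  48  49  50  51  52
  53  54  55  56  57  58  59  60  61  62  63  64  65  66  67  68  69  70
  71  72  73  74  75  76  77  78  79  80  81  82  83  84 150 151 152 153
 154 155 156 157 158 159 160 161] [  0   1   2   3   4   5   6   7   8   9  10  11  12  13  14  15  16  17
  18  19  20  21  22  23  24  25  26  27  28  29  30  31  32  33  34  35
  36  37 144 145 146 147 148 149 150 151 152 153 154 155 156 157 158 159
 160 161]
```

Top view: both holes sit about 2.6 mm in +x of the aligned position, and the scene view agrees (+1.4 mm along its horizontal). I'll correct by 2.2 mm and re-measure.

step_arm --moves '[[[0, 0, 0, -0.09, 0, 0.06, 0], [0, 0, 0, -0.18, 0, 0.13, 0], [0, 0, 0, -0.18, 0, 0.13, 0], [0, 0, 0, -0.18, 0, 0.13, 0], [0, 0, 0, -0.18, 0, 0.13, 0]]]'

```text
time_s: 11.82
tcp_pos: [0.5302, 0.2343, 0.1381]
ee_rot: [[0.823, 0.0, -0.567], [0.567, 0.0, 0.823], [0.0, -1.0, -0.0]]
wrist_force: [-0.3, 0.4, -7.0]
gripper_width: 0.176
```

```bash
cat > chk.py <<'E'
from holes import *
def chk(z,C=np.array([.5327,.2340])):
    t=optics.capture("top"); im=t["image"].max(2)
    for k in (1,2):
        a=np.radians(34.57+45+90*k); u=np.array([np.cos(a),np.sin(a)]); X=np.r_[C+.06*u,z]
        p=proj(t,X)[0]; x,y=np.round(p).astype(int); big=cv2.resize(im[y-7:y+8,x-7:x+8],None,fx=8,fy=8,interpolation=cv2.INTER_CUBIC)
        for thr in (150,180):
            m=(big<thr).astype(np.uint8); cn,_=cv2.findContours(m,cv2.RETR_EXTERNAL,cv2.CHAIN_APPROX_NONE)
            cn=[c for c in cn if cv2.contourArea(c)>150 and abs(c.reshape(-1,2).mean(0)-60).max()<28]
            if not cn: print("none"); continue
            c=max(cn,key=cv2.contourArea); (cx,cy),rd=cv2.minEnclosingCircle(c)
            q=np.array([x-7+(cx+.5)/8-.5,y-7+(cy+.5)/8-.5]); print(k,thr,"r",round(rd/8,2),"err mm",1000*(ray(t,q,z)[0,:2]-X[:2]))
        print(im[y-6:y+7,x-6:x+7])
    return t
E
python3 - <<'E'
from chk import *
chk(.1525); S=r.sense(); print(S["tcp_pos"],S["wrist_force"])
E
```

```text
1 150 r 3.53 err mm [ 0.30739638 -0.42733271]
1 180 r 3.84 err mm [ 0.01931249 -0.45118727]
[[137  87 195 251 245 236 234 234 231 230 229 233 233]
 [235 207 243 240 236 237 239 240 235 234 233 234 234]
 [241 240 238 239 228 214 201 196 223 244 237 236 236]
 [232 231 235 237 168 118  79  63 113 209 238 237 235]
 [233 235 240 202 109  70  80 122 107 119 238 239 236]
 [233 234 244 149  75  75 159 191 173 113 226 236 233]
 [234 234 250 128  64  97 209 221 188 137 194 233 235]
 [232 239 249 165  73 113 198 221 185 141 218 236 238]
 [237 237 242 233 118  85 176 182 165 199 239 239 237]
 [242 241 239 248 211 148 144 178 207 242 240 237 233]
 [239 240 244 247 248 236 202 230 241 240 237 234 232]
 [162 180 208 218 239 244 252 249 246 243 240 241 241]
 [ 72  67  90 104 157 175 208 209 216 218 215 215 204]]
2 150 r 3.48 err mm [ 0.15093271 -0.15756981]
2 180 r 3.7 err mm [ 0.02625323 -0.23740952]
[[  0 170 244 239 233 235 235 237 236 234 238 245 199]
 [ 73 184 239 236 235 240 239 238 236 237 237 247 201]
 [191 246 241 239 244 238 235 235 241 240 240 245 203]
 [244 242 240 236 220 185 178 177 225 242 240 247 205]
 [239 237 246 198 108  72  70  71 125 219 243 251 209]
 [238 240 240 126  67  77 108  97  58 158 247 254 195]
 [236 240 217  98  71 151 176 163 110 131 244 255 168]
 [235 242 192  78 109 204 220 192 141 132 241 255 154]
 [234 239 229 131 142 198 217 183 146 204 245 251 128]
 [236 237 241 222 167 183 185 182 205 241 249 238 118]
 [235 235 240 245 224 216 215 221 239 243 250 218 110]
 [235 237 239 239 241 239 239 241 242 241 254 161  79]
 [237 236 235 235 235 237 240 238 238 242 249 131  79]]
[0.53018495 0.23428589 0.13806509] [-0.79825439  0.55142512 -6.41972929]
```

Both holes are now within about 0.5 mm. I'll lower 1.6 cm onto the stud tips and watch the force.

step_arm --moves '[[[0, 0, 0, 0, 0.3, 0, 0], [0, 0, 0, 0, 0.6, 0, 0], [0, 0, 0, 0, 1, 0, 0], [0, 0, 0, 0, 1.3, 0, 0], [0, 0, 0, 0, 1.6, 0, 0]]]'

```text
time_s: 12.28
tcp_pos: [0.53, 0.2341, 0.1214]
ee_rot: [[0.823, -0.001, -0.567], [0.567, -0.0, 0.823], [-0.001, -1.0, -0.0]]
wrist_force: [0.0, -0.8, -5.5]
gripper_width: 0.177
```

Run:
```python
from chk import *
t=chk(.1365); S=r.sense(); print(S["tcp_pos"],S["wrist_force"],S["moment"])
s=optics.capture("scene")
im=s["image"][:,:,::-1]
cv2.imwrite("pics/s9.png",np.clip(cv2.resize(im[120:190,225:305],(686,600),interpolation=cv2.INTER_CUBIC)*1.7,0,255).astype(np.uint8))
```

```text
1 150 r 3.47 err mm [ 0.02441619 -0.45574982]
1 180 r 3.71 err mm [ 0.05685402 -0.43221525]
[[ 48   0  76 177 198 242 239 233 232 230 230 231 231]
 [195  94 192 250 245 235 234 235 233 231 232 232 235]
 [253 209 240 241 238 239 233 229 238 235 235 234 232]
 [237 238 235 240 226 207 171 158 197 240 238 233 233]
 [233 233 237 235 157  96 118 113  90 193 239 238 236]
 [233 233 241 196 101 149 187 175 125  93 234 239 234]
 [232 233 247 142  91 204 223 189 152 100 215 235 234]
 [234 234 248 138 106 200 223 192 148  84 187 234 236]
 [236 238 245 173  99 174 190 173 125 111 218 237 238]
 [239 238 241 224 165 136 124 111 117 200 242 237 236]
 [246 242 243 245 237 193 181 182 207 244 240 235 232]
 [216 222 238 248 248 250 250 249 248 239 236 236 234]
 [ 92 105 157 203 218 218 231 242 241 236 233 235 238]]
2 150 r 3.4 err mm [ 0.12329574 -0.62509585]
2 180 r 3.63 err mm [-0.07612763 -0.53778996]
[[ 28  16 191 242 237 233 236 234 236 235 235 240 255]
 [  2  61 218 239 235 236 239 240 238 235 238 240 255]
 [123 197 241 241 240 244 238 234 239 240 239 239 255]
 [227 242 240 241 231 214 177 169 206 240 240 241 255]
 [242 239 241 241 163  94 102  96  96 172 241 244 255]
 [240 237 243 203  93 140 170 156 108  62 228 248 252]
 [236 235 244 156 110 198 226 194 149  89 201 246 238]
 [232 235 246 162 141 196 222 193 144 106 225 248 240]
 [232 235 241 220 132 170 184 170 120 125 241 252 217]
 [237 235 239 245 202 161 145 156 127 201 245 254 167]
 [235 234 236 240 247 218 200 214 211 243 246 247 151]
 [232 235 235 237 238 239 241 241 244 243 245 238 118]
 [237 237 235 235 234 237 237 240 237 240 249 215 109]]
[0.52964843 0.23393709 0.12076085] [-0.69116155 -0.07519719 -6.00546926] [-0.02548789  0.05042192 -0.02254138]
```

View pics/s9.png

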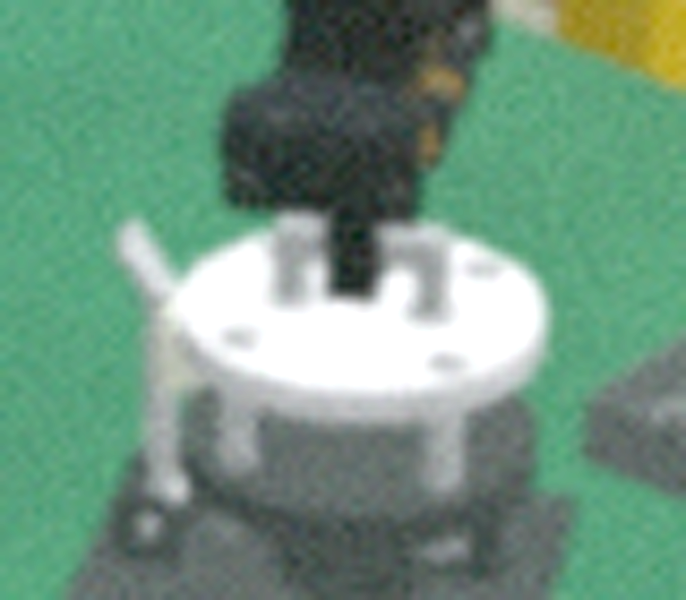

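step_arm --moves '[[[0, 0, 0, 0.02, 0.3, 0.03, 0], [0, 0, 0, 0.02, 0.6, 0.03, 0], [0, 0, 0, 0.02, 0.9, 0.03, 0], [0, 0, 0, 0.02, 1.2, 0.03, 0], [0, 0, 0, 0.02, 1.5, 0.03, 0]]]'

```text
time_s: 12.8
tcp_pos: [0.5326, 0.2361, 0.109]
ee_rot: [[0.823, 0.006, -0.568], [0.568, 0.003, 0.823], [0.006, -1.0, -0.001]]
wrist_force: [3.3, 2.4, 0.4]
gripper_width: 0.177
```

step_arm --moves '[[[0, 0, 0, 0, 0.3, 0, 0], [0, 0, 0, 0, 0.6, 0, 0], [0, 0, 0, 0, 0.9, 0, 0], [0, 0, 0, 0, 1.2, 0, 0], [0, 0, 0, 0, 1.4, 0, 0]]]'

```text
time_s: 13.22
tcp_pos: [0.5348, 0.2376, 0.0958]
ee_rot: [[0.822, 0.011, -0.569], [0.569, 0.006, 0.822], [0.012, -1.0, -0.001]]
wrist_force: [6.8, 3.7, 3.5]
gripper_width: 0.179
```

Run:
```python
from chk import *
t=optics.capture("top"); S=r.sense(); print(S["tcp_pos"],S["wrist_force"],S["moment"],S["gripper_width"])
s=optics.capture("scene")
im=s["image"][:,:,::-1]
cv2.imwrite("pics/s10.png",np.clip(cv2.resize(im[120:190,225:305],(686,600),interpolation=cv2.INTER_CUBIC)*1.7,0,255).astype(np.uint8))
```

```text
[0.5347011  0.23769278 0.09547276] [7.11884017 4.46527819 0.68881694] [ 1.11494459 -1.8669073  -0.03198699] 0.17949303158184912
```

View pics/s10.png

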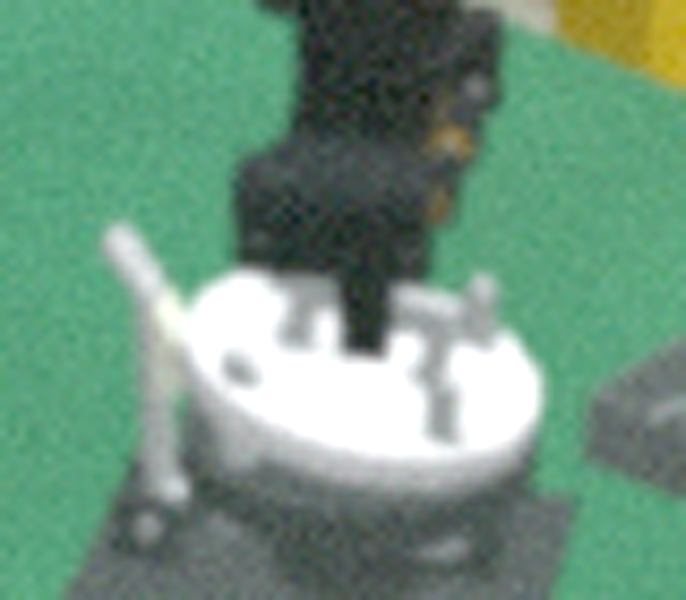

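The scene view shows the plate tilted. The lever side is hung up on the nose at about (180,320), and the far studs are through at about (480,300). The plate has pivoted about the bar in the pads. I'll release it and press down with closed fingertips on the lever side of the plate, between the handle leg and the rim.

step_arm --moves '[[[0, 0, 0, 0, 0, 0, 60], [0, 0, 0, 0, 0, 0, 60], [0, 0, 0, 0, 0, 0, 60], [0, 0, 0, 0, 0, 0, 60], [0, 0, 0, 0, 0, 0, 60]]]'

```text
time_s: 13.73
tcp_pos: [0.5297, 0.2342, 0.0928]
ee_rot: [[0.823, -0.001, -0.567], [0.567, -0.001, 0.823], [-0.001, -1.0, -0.0]]
wrist_force: [-0.1, -0.3, 0.9]
gripper_width: 0.47
```

step_arm --moves '[[[0, 0, 0, 0, -0.5, 0, 60], [0, 0, 0, 0, -1.5, 0, 60], [0, 0, 0, 0, -3.5, 0, 60], [0, 0, 0, 0, -6, 0, 60], [0, 0, 0, 0, -8, 0, 60]]]'

```text
time_s: 14.15
tcp_pos: [0.5306, 0.2347, 0.1756]
ee_rot: [[0.823, 0.002, -0.568], [0.568, 0.0, 0.823], [0.002, -1.0, -0.001]]
wrist_force: [0.3, 0.2, 0.0]
gripper_width: 0.598
```

Run:
```python
from chk import *
t=optics.capture("top"); S=r.sense(); print(S["tcp_pos"],S["wrist_force"],S["moment"],S["gripper_width"])
s=optics.capture("scene")
a=cv2.resize(s["image"][120:190,225:305,::-1],(400,350),interpolation=cv2.INTER_CUBIC); b=cv2.resize(t["image"][180:260,170:250,::-1],(400,400),interpolation=cv2.INTER_CUBIC)
o=np.zeros((400,800,3),np.uint8); o[:350,:400]=np.clip(a*1.6,0,255); o[:,400:]=np.clip(b*1.2,0,255)
cv2.imwrite("pics/c11.png",o)
```

```text
[0.53305864 0.23590209 0.18031426] [0.72990368 0.68960819 3.63374767] [ 0.05682278 -0.19046481  0.01855858] 0.6007683649775988
```

View pics/c11.png

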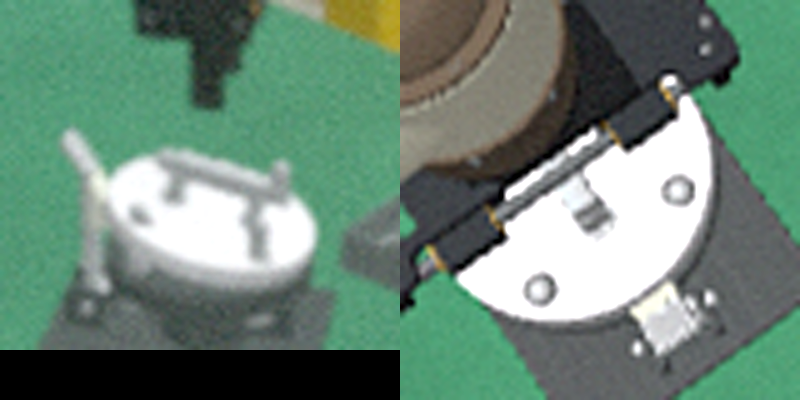

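Run:
```python
from chk import *
s=optics.capture("scene"); X=ray(s,[239.2,146],.168)[0,:2]-[.5327,.234]; a=np.radians(-145.43); print("r along",X@[np.cos(a),np.sin(a)],"lat",X@[-np.sin(a),np.cos(a)])
```

```text
r along 0.09617501021183975 lat 0.014628416514586969
```

step_arm --moves '[[[0, 0, 0, -1, 0, 0, 0], [0, 0, 0, -2.5, 0, 0, 0], [0, 0, 0, -4, 0, 0, 0], [0, 0, 0, -5, 0, 0, 0], [0, 0, 0, -5, 0, 0, 0]]]'

```text
time_s: 14.72
tcp_pos: [0.4867, 0.2046, 0.1725]
ee_rot: [[0.824, -0.002, -0.567], [0.567, -0.001, 0.824], [-0.003, -1.0, 0.0]]
wrist_force: [0.4, -0.1, 0.4]
gripper_width: 0.304
```

step_arm --moves '[[[0, 0, 0, 0, 1, 0, 0], [0, 0, 0, 0, 2, 0, 0], [0, 0, 0, 0, 3.5, 0, 0], [0, 0, 0, 0, 4.5, 0, 0], [0, 0, 0, 0, 5.4, 0, 0]]]'

```text
time_s: 15.13
tcp_pos: [0.4886, 0.206, 0.1168]
ee_rot: [[0.824, -0.002, -0.567], [0.567, -0.002, 0.824], [-0.003, -1.0, -0.0]]
wrist_force: [-0.1, -0.3, 0.0]
gripper_width: 0.017
```

```bash
cat > look.py <<'E'
from chk import *
def look(n):
    t=optics.capture("top"); S=r.sense(); print(S["time_s"],S["tcp_pos"],S["wrist_force"],S["moment"],S["gripper_width"])
    s=optics.capture("scene")
    a=cv2.resize(s["image"][120:190,225:305,::-1],(400,350),interpolation=cv2.INTER_CUBIC); b=cv2.resize(t["image"][180:260,170:250,::-1],(400,400),interpolation=cv2.INTER_CUBIC)
    o=np.zeros((400,800,3),np.uint8); o[:350,:400]=np.clip(a*1.6,0,255); o[:,400:]=np.clip(b*1.2,0,255)
    cv2.imwrite(f"pics/{n}.png",o)
E
python3 -c "
from look import *
look('c12')"
```

```text
15.1833 [0.48768736 0.20547649 0.11534689] [ 0.06656978 -0.34028471 -0.80371089] [-0.04595597  0.08707915  0.05357929] 0.012626622381901723
```

View pics/c12.png

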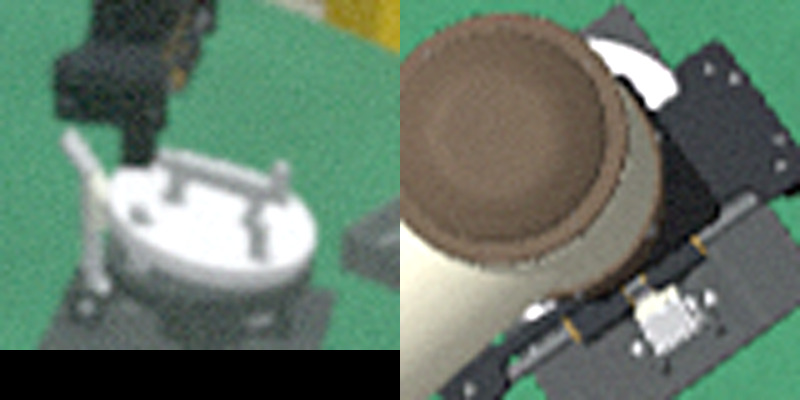

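The closed fingertips are over the lever side, in the gap beside the handle leg. The body's edge (r≈87 mm) is close to the lever top (r≈96 mm), so I'll lean the tool about 5° inward as I descend.

step_arm --moves '[[[0, 0, 0.03, -0.1, 0.2, 0, 0], [0, 0, 0.06, -0.2, 0.5, 0, 0], [0, 0, 0.09, -0.3, 0.8, 0, 0], [0, 0, 0.09, -0.3, 1.1, 0, 0], [0, 0, 0.09, -0.3, 1.4, 0, 0]]]'

```text
time_s: 15.65
tcp_pos: [0.4871, 0.2049, 0.1048]
ee_rot: [[0.82, -0.073, -0.567], [0.565, -0.05, 0.823], [-0.089, -0.996, -0.0]]
wrist_force: [-0.2, -0.6, -0.4]
gripper_width: 0.005
```

```bash
python3 -c "
from look import *
look('c13')"
```

```text
15.7 [0.4862993  0.2044333  0.10423507] [ 0.09939837 -0.27550547 -0.74913536] [ 0.0975235  -0.10168697 -0.04658687] 0.009347203337071125
```

View pics/c13.png

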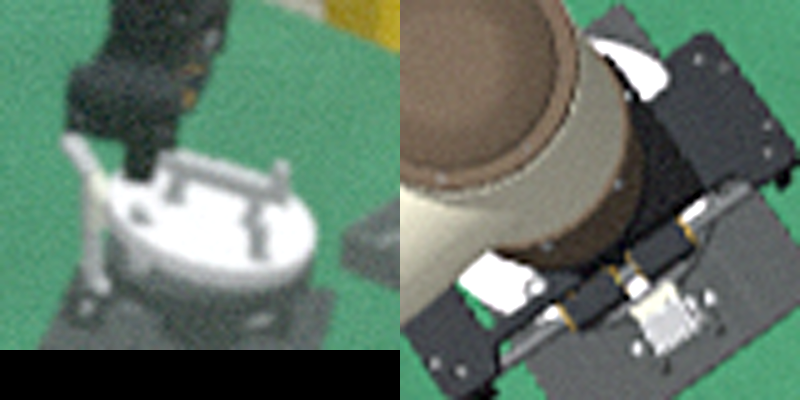

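step_arm --moves '[[[0, 0, 0, 0.03, 0.3, 0, 0], [0, 0, 0, 0.05, 0.6, 0, 0], [0, 0, 0, 0.08, 0.9, 0, 0], [0, 0, 0, 0.11, 1.2, 0, 0], [0, 0, 0, 0.13, 1.5, 0, 0]]]'

```text
time_s: 16.17
tcp_pos: [0.4866, 0.2041, 0.0923]
ee_rot: [[0.819, -0.073, -0.568], [0.566, -0.052, 0.823], [-0.09, -0.996, -0.001]]
wrist_force: [-3.5, -1.5, 15.1]
gripper_width: 0.004
```

step_arm --moves '[[[0, 0, 0, 0.02, 0.2, 0, 0], [0, 0, 0, 0.04, 0.4, 0, 0], [0, 0, 0, 0.05, 0.6, 0, 0], [0, 0, 0, 0.07, 0.8, 0, 0], [0, 0, 0, 0.09, 1.0, 0, 0]]]'

```text
time_s: 16.58
tcp_pos: [0.4866, 0.2043, 0.0804]
ee_rot: [[0.82, -0.073, -0.568], [0.565, -0.051, 0.823], [-0.089, -0.996, -0.0]]
wrist_force: [-0.7, -1.0, 2.6]
gripper_width: 0.008
```

```bash
python3 -c "
from look import *
look('c14')"
```

```text
16.6333 [0.48650513 0.20432953 0.07979865] [-0.33252976 -0.01653818  0.7966281 ] [-0.09025492 -0.25629996  0.02921993] 0.005990541512073368
```

View pics/c14.png

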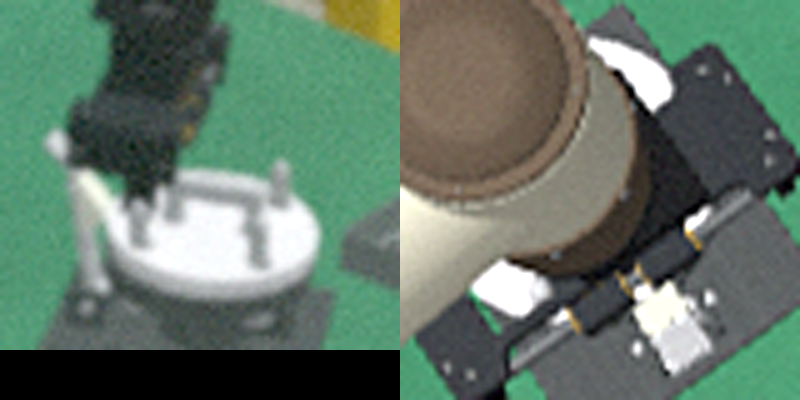

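The plate has dropped, all studs are through, and the lever is pushed outward. I'll press on toward flush.

step_arm --moves '[[[0, 0, 0, 0.02, 0.2, 0, 0], [0, 0, 0, 0.04, 0.4, 0, 0], [0, 0, 0, 0.06, 0.7, 0, 0], [0, 0, 0, 0.09, 1.0, 0, 0], [0, 0, 0, 0.11, 1.2, 0, 0]]]'

```text
time_s: 17.1
tcp_pos: [0.4866, 0.2046, 0.0711]
ee_rot: [[0.819, -0.074, -0.569], [0.567, -0.053, 0.822], [-0.091, -0.996, -0.001]]
wrist_force: [-11.2, -0.0, 34.0]
gripper_width: 0.003
```

```bash
python3 -c "
from look import *
look('c15')"
```

```text
17.15 [0.48663282 0.20465478 0.07127336] [-7.51951275 -0.78972352 21.69813367] [-0.43845016  2.61004698 -0.06023499] 0.005079292008640535
```

View pics/c15.png

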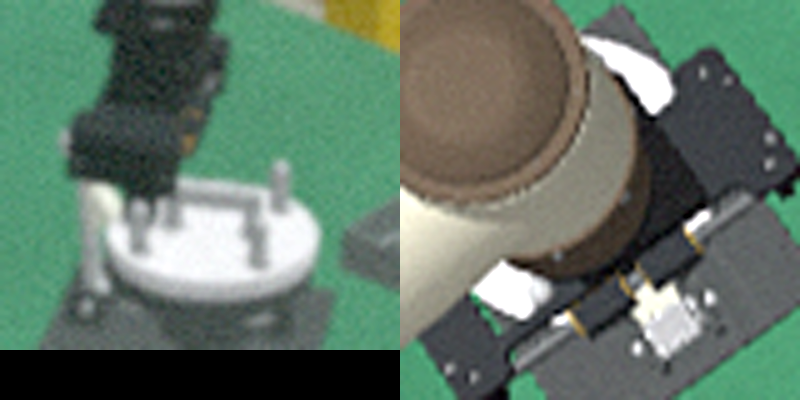

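The lever has sprung back and the force rose as the plate bottomed. I'll back off straight up and look.

step_arm --moves '[[[0, 0, 0, -0.04, -0.5, 0, 0], [0, 0, 0, -0.13, -1.5, 0, 0], [0, 0, 0, -0.31, -3.5, 0, 0], [0, 0, 0, -0.58, -6.5, 0, 0], [0, 0, 0, -0.85, -9.5, 0, 0]]]'

```text
time_s: 17.62
tcp_pos: [0.486, 0.2042, 0.1633]
ee_rot: [[0.82, -0.076, -0.567], [0.565, -0.053, 0.824], [-0.093, -0.996, -0.0]]
wrist_force: [1.3, 0.2, -0.0]
gripper_width: 0.006
```

step_arm --moves '[[[0, 0, -0.03, 2, -3, 0, 0], [0, 0, -0.06, 5, -6, 0, 0], [0, 0, -0.09, 8, -9, 0, 0], [0, 0, -0.09, 11, -9, 0, 0], [0, 0, -0.09, 13, -9, 0, 0]]]'

```text
time_s: 18.03
tcp_pos: [0.6024, 0.2844, 0.2434]
ee_rot: [[0.823, 0.005, -0.567], [0.567, 0.004, 0.823], [0.006, -1.0, 0.0]]
wrist_force: [0.1, -0.0, -0.3]
gripper_width: 0.008
```

```bash
python3 -c "
from look import *
look('c16')"
```

```text
18.0833 [0.60359786 0.28548991 0.23984871] [ 2.20855711  2.6644342  -1.27834482] [ 0.28483186 -0.40740478  0.02350233] 0.006136598518567216
```

View pics/c16.png

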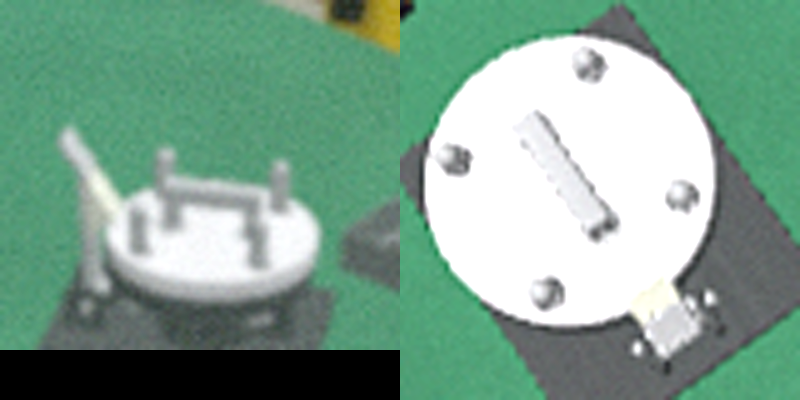

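Run:
```python
from chk import *
s=optics.capture("scene"); t=optics.capture("top"); C=np.array([.5327,.2340])
f=9
def draw(c,x0,y0,w,h,name):
    im=np.clip(cv2.resize(c["image"][y0:y0+h,x0:x0+w,::-1],(w*f,h*f),interpolation=cv2.INTER_CUBIC)*1.5,0,255).astype(np.uint8)
    T=lambda X:((proj(c,X)-[x0,y0]+.5)*f)
    th=np.linspace(0,2*np.pi,181)
    for z,col in((.094,(0,0,255)),(.08,(255,0,0))):
        P=T(np.c_[C[0]+.075*np.cos(th),C[1]+.075*np.sin(th),np.full(181,z)]); cv2.polylines(im,[np.round(P).astype(int)],True,col,1)
    cv2.imwrite(name,im)
draw(s,232,138,65,55,"pics/s17.png"); draw(t,172,182,66,65,"pics/t17.png")
im=t["image"]; m=((im.min(2)>140)).astype(np.uint8); m[:180]=0;m[250:]=0;m[:,:170]=0;m[:,250:]=0
cn,_=cv2.findContours(m,cv2.RETR_EXTERNAL,cv2.CHAIN_APPROX_NONE); k=max(cn,key=cv2.contourArea); P=ray(t,k[:,0],.094)[:,:2]
a=np.radians(-145.43); d=np.array([np.cos(a),np.sin(a)]); P=P[(P-C)@d<.05]
A=np.c_[2*P,np.ones(len(P))]; q=np.linalg.lstsq(A,(P**2).sum(1),rcond=None)[0]; print("top circ",(q[:2]-C)*1000,np.sqrt(q[2]+q[:2]@q[:2]))
```

```text
top circ [1.73596625 0.65156098] 0.07463321078300264
```

View pics/s17.png

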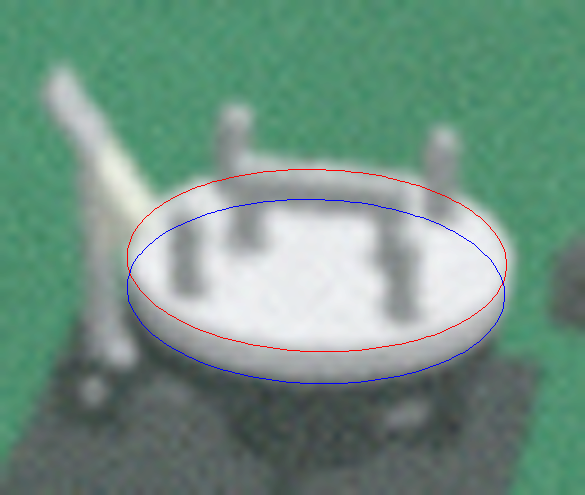

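View pics/t17.png

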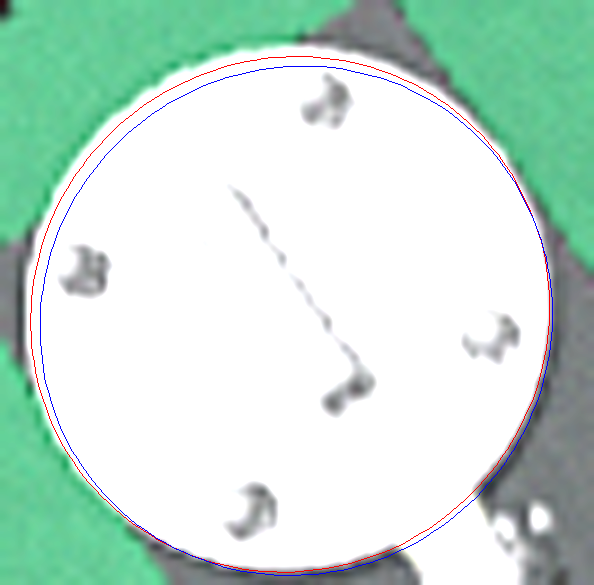

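Run:
```python
from chk import *
s=optics.capture("scene"); C=np.array([.5327,.2340]); f=9
for k in range(4):
    a=np.radians(34.57+45+90*k); u=np.array([np.cos(a),np.sin(a)]); X=C+.06*u
    p=proj(s,[[*X,.132],[*X,.094]]); print(k,np.round(p,1).tolist(),"crop",np.round((p-[232,138]+.5)*f).tolist())
print(proj(s,[[*C,.094]])-proj(s,[[*C,.104]]))
g=s["image"].max(2)
for x in (251,252,253): print(x,g[158:178,x])
for x in (276,277): print(x,g[160:180,x])
for x in (280,281): print(x,g[150:172,x])
```

```text
0 [[280.8, 152.4], [280.4, 161.8]] crop [[444.0, 134.0], [440.0, 219.0]]
1 [[257.7, 149.9], [257.5, 159.2]] crop [[236.0, 112.0], [234.0, 196.0]]
2 [[252.4, 160.6], [252.4, 170.2]] crop [[188.0, 208.0], [188.0, 294.0]]
3 [[276.8, 163.3], [276.3, 173.1]] crop [[407.0, 233.0], [403.0, 320.0]]
[[-0.07298403  2.47897087]]
251 [106 126 137 128 112 105 108 102 109 111 108 107 123 145 138 118 108  95
  78  56]
252 [117 136 144 127 107 100  94  93  99 102  97  96 106 134 147 134 110 106
  90  69]
253 [130 149 149 138 120 109 103 108 108 108 104 100 108 136 151 142 121 109
 101  80]
276 [106 104 112 122 119 109  97  95  95  94  98 101  95 114 141 141 126 119
 112  84]
277 [129 130 131 140 133 117 108 103 105 110 105 105 103 115 136 138 125 116
 103  80]
280 [ 92 101 111 113 104  95  93  97  98  96  92 100 117 147 160 160 162 161
 160 161 162 157]
281 [ 98 105 117 123 110  98  99 103  94  98 105 103 120 144 160 162 159 158
 161 160 160 158]
```

Scene view: stud bases meet the plate top within about 0.7 px of where a flush plate puts them, and the lower rim matches the flange outline. The plate sits about 1.8 mm off the axis, away from the lever, within 4 mm. I have time to spare, so I'll press gently on the far side to confirm it is bottomed there too.

step_arm --moves '[[[0, 0, 0, -1.2, 2, 0, 0], [0, 0, 0, -2.6, 5, 0, 0], [0, 0, 0, -3.7, 8, 0, 0], [0, 0, 0, -3.7, 11, 0, 0], [0, 0, 0, -3.7, 13.5, 0, 0]]]'

```text
time_s: 18.7
tcp_pos: [0.5677, 0.2602, 0.1056]
ee_rot: [[0.823, -0.001, -0.567], [0.567, -0.001, 0.823], [-0.001, -1.0, -0.0]]
wrist_force: [-21.0, 8.2, 109.0]
gripper_width: 0.005
```

step_arm --moves '[[[0, 0, 0, 0, 0.5, 0, 0], [0, 0, 0, 0, 1.2, 0, 0], [0, 0, 0, 0, 1.9, 0, 0], [0, 0, 0, 0, 2.4, 0, 0], [0, 0, 0, 0, 2.8, 0, 0]]]'

```text
time_s: 19.12
tcp_pos: [0.5708, 0.2627, 0.08]
ee_rot: [[0.823, 0.005, -0.568], [0.568, 0.003, 0.823], [0.006, -1.0, -0.0]]
wrist_force: [2.5, 1.4, 2.8]
gripper_width: 0.004
```

That read 109 N. The fingertips clipped the end of the handle bar because the tool was still lagging sideways while it descended, and the reading was close to the 120 N limit. I'll stop here and look before doing anything else.

```bash
python3 -c "
from look import *
look('c18')"
```

```text
19.1667 [0.57077357 0.26260575 0.0788045 ] [3.49324732 3.34176987 3.85828028] [ 0.89823766 -0.97128553 -0.04036698] 0.004835833698967699
```

View pics/c18.png

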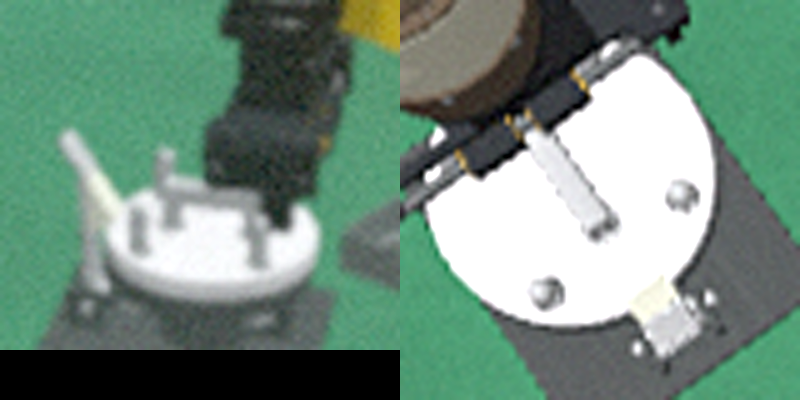

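The plate and lever look unchanged, and the fingertips rest lightly against the bar's end. I'll ease 3 mm away and lift clear.

step_arm --moves '[[[0, 0, 0, 0.15, -0.2, 0, 0], [0, 0, 0, 0.3, -0.5, 0, 0], [0, 0, 0, 0.3, -2, 0, 0], [0, 0, 0, 0.3, -4.5, 0, 0], [0, 0, 0, 0.3, -7.5, 0, 0]]]'

```text
time_s: 19.63
tcp_pos: [0.569, 0.2612, 0.1507]
ee_rot: [[0.824, -0.009, -0.567], [0.567, -0.006, 0.824], [-0.011, -1.0, 0.0]]
wrist_force: [-0.5, -0.3, -0.5]
gripper_width: 0.006
```

step_arm --moves '[[[0, 0, 0, 1, -3, 0, 0], [0, 0, 0, 3, -5.5, 0, 0], [0, 0, 0, 5, -8, 0, 0], [0, 0, 0, 6, -9, 0, 0], [0, 0, 0, 6, -9, 0, 0]]]'

```text
time_s: 20.05
tcp_pos: [0.6224, 0.2978, 0.2448]
ee_rot: [[0.824, 0.001, -0.567], [0.567, 0.0, 0.824], [0.001, -1.0, -0.0]]
wrist_force: [0.8, 0.0, -0.0]
gripper_width: 0.008
```

step_arm --moves '[[[0, 0, 0, 0, 0, 0, 0], [0, 0, 0, 0, 0, 0, 0], [0, 0, 0, 0, 0, 0, 0], [0, 0, 0, 0, 0, 0, 0], [0, 0, 0, 0, 0, 0, 0]]]'

```text
time_s: 20.47
tcp_pos: [0.6206, 0.2969, 0.2426]
ee_rot: [[0.823, -0.002, -0.567], [0.567, -0.001, 0.823], [-0.002, -1.0, -0.0]]
wrist_force: [-0.2, -0.2, 0.5]
gripper_width: 0.004
```

Run:
```python
from look import *
look('c19')
s=optics.capture("scene"); t=optics.capture("top"); C=np.array([.5327,.2340])
s0=cv2.imread("pics/scene0.png").max(2); g=s["image"].max(2)
for x in (252,253): print(x,g[164:176,x])
for x in (276,277): print(x,g[168:178,x])
for x in (280,281): print(x,g[156:168,x])
im=t["image"]; m=((im.min(2)>140)).astype(np.uint8); m[:180]=0;m[250:]=0;m[:,:170]=0;m[:,250:]=0
cn,_=cv2.findContours(m,cv2.RETR_EXTERNAL,cv2.CHAIN_APPROX_NONE); k=max(cn,key=cv2.contourArea); P=ray(t,k[:,0],.094)[:,:2]
a=np.radians(-145.43); d=np.array([np.cos(a),np.sin(a)]); P=P[(P-C)@d<.05]
A=np.c_[2*P,np.ones(len(P))]; q=np.linalg.lstsq(A,(P**2).sum(1),rcond=None)[0]; print("top circ",(q[:2]-C)*1000,np.sqrt(q[2]+q[:2]@q[:2]))
cv2.imwrite("pics/t19.png",t["image"][:,:,::-1])
# bystanders: diff in top
t0=cv2.imread("pics/top0.png"); 
for n,(y0,y1,x0,x1) in dict(wrench=(195,280,285,315),offcut=(125,165,275,315),tray=(175,240,85,158)).items():
    print(n,np.abs(t0[y0:y1,x0:x1].astype(int)-t["image"][y0:y1,x0:x1,::-1]).mean())
# lever angle: scene lever top shift
A0=cv2.imread("pics/scene0.png")[138:193,232:260]; B=s["image"][138:193,232:260,::-1]
cv2.imwrite("pics/l19.png",np.clip(cv2.resize(np.hstack([A0,B]),None,fx=10,fy=10,interpolation=cv2.INTER_CUBIC)*1.5,0,255).astype(np.uint8))
```

```text
20.5167 [0.62074155 0.29699436 0.24284886] [-0.18693847 -0.7690889   0.52932315] [ 0.04014717  0.06680564 -0.01847044] 0.005830376581385125
252 [ 92  96  98  98  92  95 106 133 145 132 112 106]
253 [ 98 110 111 108 107  97 113 137 150 143 123 109]
276 [ 96  95  98 100  99 111 138 140 128 117]
277 [105 110 106 107 105 114 135 137 122 118]
280 [ 96  96  99  97  98 103 120 146 162 162 161 157]
281 [ 98  94  98  97 103 102 120 145 160 163 163 160]
top circ [1.72474523 0.68014865] 0.07461607460415728
wrench 2.847058823529412
offcut 2.9475
tray 11.857955742887249
```

View pics/c19.png

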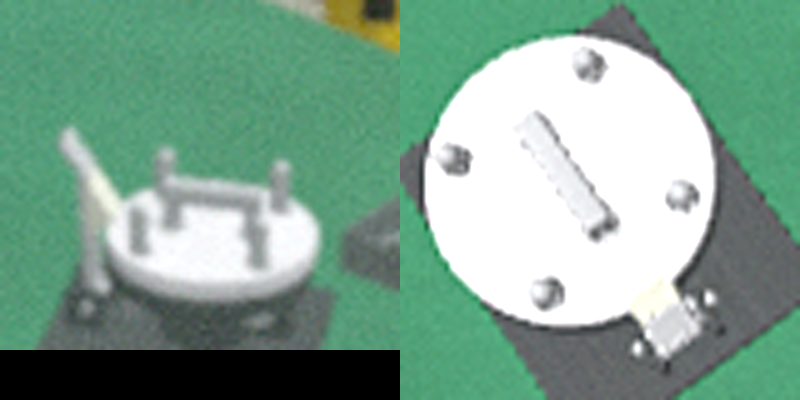

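View pics/l19.png

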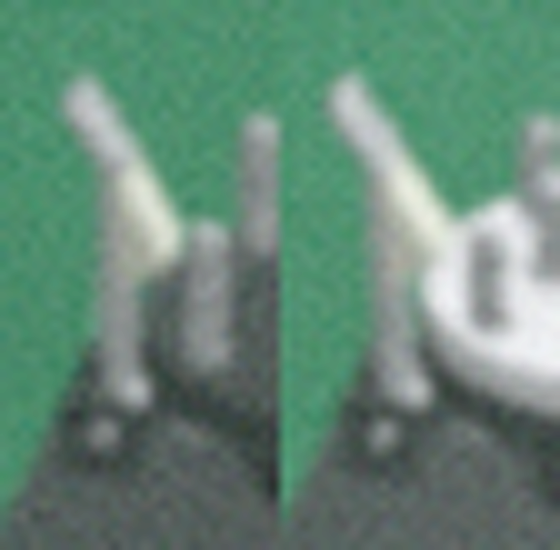

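The lever top moved 1.6 px outward from rest, about 0.04 rad, as expected with the nose on the rim. The tray region differs from the start image, so I'll check whether that is only the arm in view.

View pics/t19.png

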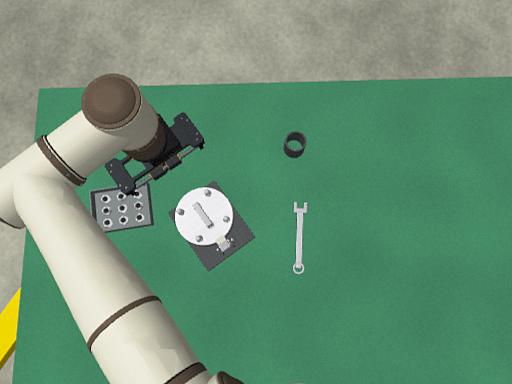

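The arm only covers part of the tray in this view. The tray is still at about (121,208), with the wrench and offcut in place too. Handing in.

```bash
python3 -c "
from station import r
print(r.finish_job())"
```

```text
the job is handed in; nothing more can be done
None
```

The plate is on the stand, apparently flush, with the finger sprung back over its rim. I let go of it and handed the job in at about 20.5 s; no verdict was reported.

**What I did:** I gripped the handle, turned the plate 65.8°, lined its holes up with the studs using the top camera, and lowered it. It tilted in the jaws and hung up on the finger's nose. I released it, pressed its finger side down with closed fingertips until the finger snapped back, and moved the arm clear.

**Last checks:**
- **Centre:** about 1.8 mm off the axis; the limit is 4 mm.
- **Flushness:** three of the four studs meet the plate's top within about 0.7 px of where a flush plate puts them. The fourth is hidden by the handle.
- **Finger:** about 0.04 rad from rest, judged from the camera image; the allowed range is 0.02 to 0.14.
- **Bystanders:** the wrench and offcut areas match the start image. The tray is in place by eye, though the arm covers part of it in that view.
- **Robot:** touching nothing; wrist force about zero.

**What went wrong or disagreed:**
- **First grasp missed:** the real fingertips sat about 37 mm higher than the reported TCP implied. I corrected for this from the images.
- **Hard contact:** while making an optional extra press on the far side, the fingertips hit the end of the handle bar. The wrist force read 109 N at the end of that call, against the 120 N limit. I have no readings within the call, so the peak could have been higher. The plate and finger looked unchanged afterwards.

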